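# Find the dry swivel bearing and tag it

### The job

One of the three cable swivels on the rack has a dry bearing that drags. Turn each swivel about an eighth of a turn by its lug, without forcing it, feel how heavily it goes, and leave it turned; then slide the small rubber collar gently down over the stub of the one that drags, until it rests flat on the hub, and let go. Leave the other things on the shelf where they are.

Things in the scene. Friction and masses are not known exactly. Their poses are not given: they have to be found in the camera images.
- rack: fixed steel plate 90 x 360 x 12 mm, long along its y, origin under its centre. On its centre line, at its y = +130 (left), 0 (middle), -130 mm (right), stand three 16 mm thick aluminium stubs up to 94 mm above the shelf (the last 6 mm taper to 8 mm across); each foot is held in a 34 mm square clamp block, top 32 mm above the shelf. A swivel turns on each stub.
- collar: small black rubber collar, a plain ring lying flat: 40 mm outside, 20 mm bore, 30 mm high, 45 g; origin at the centre of its underside, z up. It slides freely over a 16 mm stub.
- organiser: bystander: white pill organiser with seven flip lids, 36 x 154 x 24 mm, long along its y, origin under its centre
- trainer: bystander: green hand-grip trainer lying flat, about 140 x 92 x 24 mm, long along its x
- carabiner: bystander: steel carabiner lying flat, about 90 x 54 x 10 mm
- big_collar: bystander: large black rubber bar collar, 78 mm outside with a 52 mm bore, 28 mm high, a lever lug on its side reaching 67 mm from its centre; far too wide for the stubs
- swivel_left: steel bearing swivel on the left stub (left: rack's +y), axis upright, no stops: 48 mm round body 36 to 58 mm above the shelf, 24 mm hub up to 66 mm, one lug along its own x. Origin on its axis at shelf level. A good bearing turns at about 0.02 N m and does not coast, the dry one at about 0.4 N m (8 N at the eye), felt only while it moves; all look alike.
- hub_left (a point): centre of the top face of the left swivel's hub, on its axis, 66 mm above the shelf, where a collar on that stub comes to rest; turns with the swivel
- lug_left (a point): top of the left swivel's lug at its eye, 47 mm from the axis, 54 mm above the shelf; turns with the swivel. The lug is a bar 14 mm wide and 14 mm high (40 to 54 mm above the shelf) reaching 55 mm from the axis; it starts within 35 degrees of the rack's own x. Push it sideways, or pinch it lightly: over 30 N a side is too hard.
- swivel_middle: steel bearing swivel on the middle stub (left: rack's +y), axis upright, no stops: 48 mm round body 36 to 58 mm above the shelf, 24 mm hub up to 66 mm, one lug along its own x. Origin on its axis at shelf level. A good bearing turns at about 0.02 N m and does not coast, the dry one at about 0.4 N m (8 N at the eye), felt only while it moves; all look alike.
- hub_middle (a point): centre of the top face of the middle swivel's hub, on its axis, 66 mm above the shelf, where a collar on that stub comes to rest; turns with the swivel
- lug_middle (a point): top of the middle swivel's lug at its eye, 47 mm from the axis, 54 mm above the shelf; turns with the swivel. The lug is a bar 14 mm wide and 14 mm high (40 to 54 mm above the shelf) reaching 55 mm from the axis; it starts within 35 degrees of the rack's own x. Push it sideways, or pinch it lightly: over 30 N a side is too hard.
- swivel_right: steel bearing swivel on the right stub (left: rack's +y), axis upright, no stops: 48 mm round body 36 to 58 mm above the shelf, 24 mm hub up to 66 mm, one lug along its own x. Origin on its axis at shelf level. A good bearing turns at about 0.02 N m and does not coast, the dry one at about 0.4 N m (8 N at the eye), felt only while it moves; all look alike.
- hub_right (a point): centre of the top face of the right swivel's hub, on its axis, 66 mm above the shelf, where a collar on that stub comes to rest; turns with the swivel
- lug_right (a point): top of the right swivel's lug at its eye, 47 mm from the axis, 54 mm above the shelf; turns with the swivel. The lug is a bar 14 mm wide and 14 mm high (40 to 54 mm above the shelf) reaching 55 mm from the axis; it starts within 35 degrees of the rack's own x. Push it sideways, or pinch it lightly: over 30 N a side is too hard.
There are look-alikes about, which are no part of the job. Several things look just like the collar: the one meant starts farthest from the robot's base.

How it is judged:
By the outcome, as a careful person would: the job done as asked, in the order asked, and still so for the second after the job is handed in, with the robot touching nothing.
It also fails if it takes over 69 s, if anything falls off the work surface, if the arm or the gripper's body presses on something with over 40 N, if the wrist force passes 120 N, or if a joint passes its speed limit or range.

### The arm

A 6-joint arm with a two-finger parallel gripper is mounted at the origin on the work surface. World frame = base frame: x ahead of the robot, y to its left, z up, the work surface at z = 0. Lengths are in m, angles in rad, forces in N, time in s.
With the tool pointing down it reaches from about 0.35 to 0.775 m from the base axis. Payload 7.3 kg.
Tool frame: the origin (TCP) lies on the centre line of the jaws, within the pads' length; the fingertips stand 11 mm ahead of it and the grasp point (between the pads) lies 8 mm behind it; z points along the fingers, y is the direction in which the jaws open and shut (so a half turn about z gives the same grasp; the last joint's range is limited). The gripper opens to 92 mm and grips with 3 to 60 N. Pads are 19 mm wide; open, the fingers measure 130 mm over their backs; the gripper's body (75 mm by 190 mm) begins 47 mm behind the grasp point.
Start: joints at [1.057, 0.342, 1.524, -0, 1.275, -0.146], TCP at [0.189, 0.49, 0.238] pointing down, gripper open.
Joint ranges: [-2.53, 2.53], [-0.77, 2.02], [0.04, 2.7], [-1, 4.14], [0.28, 2.66], [-3.11, 3.11]. Speed limits (rad/s): [2.57, 2.57, 3.14, 3.14, 3.14, 3.14].

### API

Orientations are given as [roll, pitch, yaw] about the fixed x, y, z axes, in that order (R = Rz(yaw) Ry(pitch) Rx(roll)).
In Python, from cell import robot gives the robot as it stands.
- The arm moves only by the tool jog_arm, never from a script. Its argument "deltas" is one flat list of numbers, 6 for each row, row after row: the shift along the world's x, y, z in units of 0.1 m (1.0 is 0.1 m), then the turn, a rotation vector about the world's x, y, z in units of 90 degrees (1.0 is 90 degrees). A call has 1 to 5 rows; each row is the pose to reach, as a shift and turn from the pose commanded when the call began; what a row does not reach only later rows make up. A row lasts 1/12 s, in which the tool goes at most 41.7 mm and 7.16 degrees, less where a joint would pass 70% of its speed; a pose out of reach is approached as far as the arm can. A call with a number of a shift or a turn outside -1 to 1 is refused whole. A call with a gripper value outside its range is refused whole. "claw" is the opening, from 0 (shut) to 1 (fully open), set as the call begins (left out, the last holds). The fingers move at their own pace and stop on an object; "newtons" is the grip in N (left out, the last holds). Time passes only in rows, so rows that repeat a pose let the fingers close. It gives the time, the measured TCP pose, the force and the opening at its end, in the units of the state.
- robot.observe(): the state, without advancing time (a new reading comes with each control period).
- robot.read_camera(name): name is "scene" or "side" or "wrist"; returns the picture (480x640x3 uint8, red, green, blue); there is no depth.
- robot.camera_params(name): a dict with "fx", "fy", "cx", "cy" (pixels), "R" (3x3) and "t" (3): a world point X has camera coordinates R X + t. Camera axes: x right, y down, z forward; pixel columns grow to the right and rows downward; lengths in m; the calibration is good to about 2 mm. The wrist camera is an equidistant fisheye: a pixel r from the principal point sees the ray r / f radians off the axis. A picture is of the moment at which its call begins: read the wrist's pose just before it. camera_params takes no time and is no camera call; for the wrist camera it gives the pose at the moment of the call.
- robot.hand_in(): hands the job in, once; it reports no verdict.
The state is a dict: "time": time; "qpos": joint angles; "qvel": joint speeds; "joint_efforts": joint torques, N m; "tool_pos": TCP position; "tool_rot": TCP orientation; "contact_force": force on the tool from outside, world axes, zero at the start; "torque": the same for the moment, N m; "opening": finger opening in m.
Only numpy, scipy, OpenCV 4.12 (cv2) and the standard library are available. Lean on these libraries where they do the work, as an engineer would, in place of code of your own. Each camera call takes 0.05 s, during which the arm holds its last target. There are 200 camera calls.

## Working session

There is one attempt and no reset: what is moved stays moved. The work goes in short steps, Python scripts to look and compute and a tool call to move; the robot and the scene stay as the last step left them, time stands still between calls to the robot, and variables do not carry over. Pictures are saved under pics/ and viewed, about 8 in all and at most 12, crops included, and the job is handed in when it is done.

Besides the shell and the picture viewer there is one more tool, called after "Emit:" by a JSON object that holds its "method" and its "body". jog_arm: Moves the arm, as the interface text tells. Its arguments: {"type":"object","properties":{"deltas":{"type":"array","items":{"type":"number"}},"claw":{"type":"number"},"newtons":{"type":"number"}},"required":["deltas"]}

```bash
mkdir -p pics; ls; python3 - <<'E'
from cell import robot
import cv2
for n in ("scene","side"):
    cv2.imwrite(f"pics/{n}0.png",cv2.cvtColor(robot.read_camera(n),cv2.COLOR_RGB2BGR))
    print(n,robot.camera_params(n))
print(robot.observe())
E
```

```text
pics
scene {'fx': 562.921419156039, 'fy': 562.921419156039, 'cx': 332.6163034401378, 'cy': 236.66195438301344, 'R': array([[ 0.59482593,  0.80384325, -0.00425924],
       [ 0.59068912, -0.44067818, -0.67593572],
       [-0.54522332,  0.39954821, -0.73694827]]), 't': array([-0.39419205, -0.28528179,  1.56005462])}
side {'fx': 499.71372672327414, 'fy': 499.71372672327414, 'cx': 331.16440094994846, 'cy': 230.77299171260213, 'R': array([[ 0.99552247, -0.09319741,  0.01578768],
       [-0.04721062, -0.63492709, -0.77112823],
       [ 0.08189118,  0.76693014, -0.63648409]]), 't': array([-0.58682102,  0.09693587,  1.18105241])}
{'time': 0.1, 'qpos': array([ 1.05699839e+00,  3.42640402e-01,  1.52491231e+00, -5.69799123e-05,
        1.27538493e+00, -1.45984109e-01]), 'qvel': array([-0.00143286, -0.00145153,  0.0001022 , -0.00117481, -0.00012289,
        0.00060648]), 'joint_efforts': array([ 1.95946763e-03, -4.32006204e+01, -2.44694781e+01,  7.19944225e-02,
        5.24846662e-02, -8.81816459e-05]), 'tool_pos': array([0.18859479, 0.48958938, 0.23712421]), 'tool_rot': array([-3.14025404e+00, -1.41741005e-04,  2.77379535e+00]), 'contact_force': array([-0.11817521,  0.28759952, -0.93546903]), 'torque': array([-0.01682787,  0.03371663,  0.01814521]), 'opening': 0.09202234948352024}
```

View pics/scene0.png

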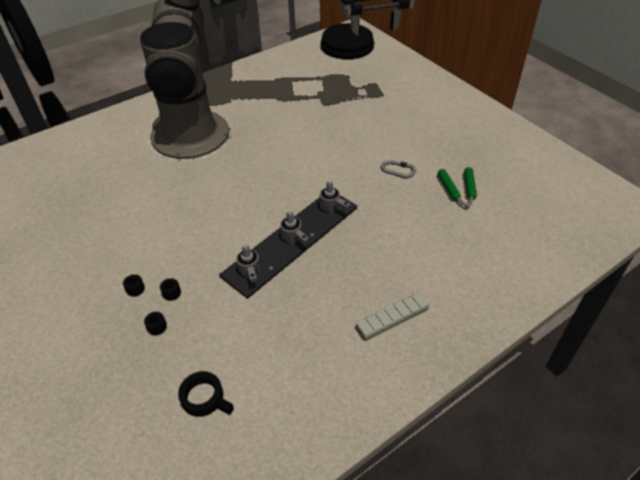

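View pics/side0.png

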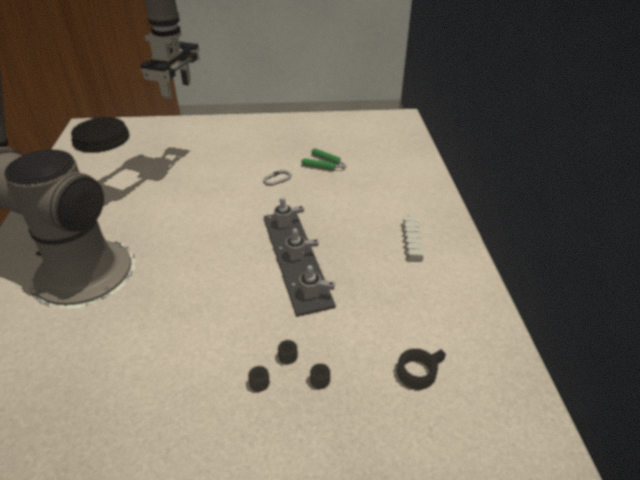

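The scene picture shows three small black rings at (134,285), (170,289) and (155,323), and the rack with its stub tops near (247,248), (291,214) and (330,184). I'll measure these and make one enlarged composite.

```bash
cat > h.py <<'E'
import numpy as np, cv2
from cell import robot
def ray(cam,px):
    R,t=np.array(cam["R"]),np.array(cam["t"])
    d=R.T@np.array([(px[0]-cam["cx"])/cam["fx"],(px[1]-cam["cy"])/cam["fy"],1.])
    return -R.T@t,d
def plane(cam,px,z):
    o,d=ray(cam,px); return o+d*(z-o[2])/d[2]
def proj(cam,X):
    c=np.array(cam["R"])@X+cam["t"]; return np.array([cam["fx"]*c[0]/c[2]+cam["cx"],cam["fy"]*c[1]/c[2]+cam["cy"]])
def blobs(img,thr,lo,hi):
    m=(img.max(2)<thr).astype(np.uint8)
    n,l,s,c=cv2.connectedComponentsWithStats(m)
    return [(c[i].round(1),s[i]) for i in range(1,n) if lo<s[i][4]<hi]
E
python3 - <<'E'
from h import *
S=robot.camera_params("scene");D=robot.camera_params("side")
a=cv2.imread("pics/scene0.png");b=cv2.imread("pics/side0.png")
for nm,im,cam,box in(("scene",a,S,(100,260,200,345)),("side",b,D,(235,330,340,400))):
    sub=im[box[1]:box[3],box[0]:box[2]]
    for c,s in blobs(sub,55,80,900):
        c=c+[box[0],box[1]]; P=plane(cam,c,.015); print(nm,c,s[2:],P.round(4),np.hypot(P[0],P[1]).round(3))
    sub=im
z=lambda im,x,y,w,h,k:cv2.resize(im[y:y+h,x:x+w],None,fx=k,fy=k,interpolation=cv2.INTER_CUBIC)
out=np.zeros((600,800,3),np.uint8)
out[:600,:640]=0
A=z(a,215,175,150,125,3.2); B=z(b,255,190,90,130,3.2); C=z(a,110,260,90,85,2); 
A=cv2.convertScaleAbs(A,alpha=1.6);B=cv2.convertScaleAbs(B,alpha=1.6)
out[:A.shape[0],:A.shape[1]]=A; out[:B.shape[0],490:490+B.shape[1]]=B
C=cv2.convertScaleAbs(C,alpha=1.6); out[420:420+C.shape[0],:C.shape[1]]=C
cv2.imwrite("pics/comp.png",out)
E
```

```text
scene [133.5 285.1] [ 21  21 337] [ 0.4186 -0.3406  0.015 ] 0.54
scene [170.  289.1] [ 20  21 334] [ 0.4743 -0.2835  0.015 ] 0.553
scene [155.1 323.2] [ 21  23 383] [ 0.5346 -0.3445  0.015 ] 0.636
side [287.  352.6] [ 17  21 223] [ 0.4746 -0.2824  0.015 ] 0.552
side [319.2 377.1] [ 18  22 242] [ 0.5341 -0.344   0.015 ] 0.635
side [258.5 373.9] [14 11 97] [ 0.4191 -0.3274  0.015 ] 0.532
side [258.4 384.6] [ 18  13 112] [ 0.4194 -0.3509  0.015 ] 0.547
```

View pics/comp.png

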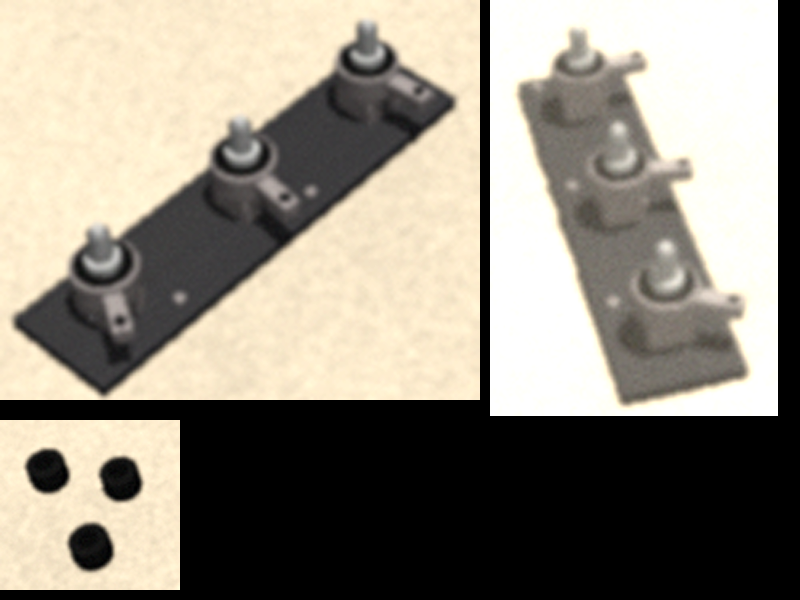

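The composite shows the three rings; the farthest is the bottom one, scene (155,323), at about (0.534,-0.344), 0.636 m from the base against 0.54 and 0.55. That is the collar. Next, the stub tops and lug eyes from both views.

```bash
python3 - <<'E'
from h import *
S=robot.camera_params("scene");D=robot.camera_params("side")
T={"left":((367,24),(578,33),(419,90),(636,62)),"mid":((239,120),(618,125),(286,199),(684,168)),"right":((97,228),(666,243),(121,321),(735,305))}
f=lambda p:(p[0]/3.2+215-.3,p[1]/3.2+175-.3); g=lambda p:((p[0]-490)/3.2+255-.3,p[1]/3.2+190-.3)
for k,(a,b,c,d) in T.items():
    P,Q=plane(S,f(a),.094),plane(D,g(b),.094); E,F=plane(S,f(c),.054),plane(D,g(d),.054)
    ax=(P+Q)/2; e=(E+F)/2-ax
    print(k,"top",P[:2].round(4),Q[:2].round(4),"eye",E[:2].round(4),F[:2].round(4),"ang",np.degrees(np.arctan2(e[1],e[0])).round(1),np.hypot(*e[:2]).round(4))
for p in((15,322),(105,394),(455,101)): print(plane(S,f(p),.012)[:2].round(4))
E
```

```text
left top [0.4767 0.129 ] [0.476  0.1249] eye [0.5199 0.1432] [0.5212 0.1369] ang 16.5 0.0461
mid top [0.5028 0.0025] [0.5031 0.0085] eye [0.5503 0.0063] [0.5509 0.0031] ang -0.9 0.0477
right top [ 0.53   -0.1243] [ 0.5305 -0.1189] eye [ 0.5744 -0.1383] [ 0.5756 -0.1413] ang -22.1 0.0483
[ 0.5011 -0.182 ]
[ 0.5885 -0.1641]
[0.5112 0.1844]
```

Emit:
{"method": "jog_arm", "body": {"deltas": [0.17,-0.17,0,0,0,0.02,0.33,-0.35,0,0,0,0.04,0.5,-0.52,0,0,0,0.06,0.67,-0.7,0,0,0,0.08,0.83,-0.87,0,0,0,0.1], "claw": 0.35, "newtons": 10}}

```text
time: 0.52
tool_pos: [0.2723, 0.4018, 0.2374]
tool_rot: [-3.141, -0.0, 2.933]
contact_force: [0.2, 0.5, 0.2]
opening: 0.063
```

Emit:
{"method": "jog_arm", "body": {"deltas": [0.17,-0.17,0,0,0,0.02,0.33,-0.35,0,0,0,0.04,0.5,-0.52,0,0,0,0.06,0.67,-0.7,0,0,0,0.08,0.83,-0.87,0,0,0,0.1]}}

```text
time: 0.93
tool_pos: [0.3553, 0.3148, 0.2375]
tool_rot: [-3.141, -0.0, 3.089]
contact_force: [-0.2, 0.3, -1.0]
opening: 0.0335
```

Emit:
{"method": "jog_arm", "body": {"deltas": [0.17,-0.17,0,0,0,0.02,0.33,-0.35,0,0,0,0.04,0.5,-0.52,0,0,0,0.06,0.67,-0.7,0,0,0,0.08,0.83,-0.87,0,0,0,0.1]}}

```text
time: 1.35
tool_pos: [0.4384, 0.2278, 0.2374]
tool_rot: [-3.142, -0.001, -3.037]
contact_force: [-0.4, -0.1, -0.6]
opening: 0.0323
```

Emit:
{"method": "jog_arm", "body": {"deltas": [0.17,-0.17,0,0,0,0.02,0.33,-0.35,0,0,0,0.04,0.5,-0.52,0,0,0,0.06,0.67,-0.7,0,0,0,0.08,0.83,-0.87,0,0,0,0.11]}}

```text
time: 1.77
tool_pos: [0.5214, 0.1408, 0.2373]
tool_rot: [3.141, -0.001, -2.864]
contact_force: [-0.8, 0.3, -0.2]
opening: 0.0321
```

```bash
python3 - <<'E'
from h import *
o=robot.observe(); c=robot.camera_params("wrist"); im=robot.read_camera("wrist")
cv2.imwrite("pics/w0.png",cv2.cvtColor(im,cv2.COLOR_RGB2BGR))
import pickle; pickle.dump(c,open("w0.pkl","wb"))
print(o["time"],o["tool_pos"],o["tool_rot"],o["opening"],o["contact_force"],c)
E
```

```text
1.7667 [0.52136241 0.14078108 0.2373198 ] [ 3.14142977e+00 -8.12488958e-04 -2.86406131e+00] 0.032087166850591466 [-0.75467156  0.28219384 -0.18355266] {'fx': 371.64829954431775, 'fy': 371.64829954431775, 'cx': 323.14741094908555, 'cy': 242.2791548705709, 'R': array([[-0.27483799,  0.9614898 ,  0.00120487],
       [ 0.93064019,  0.26570444,  0.25161475],
       [ 0.24160488,  0.0702746 , -0.96782672]]), 't': array([ 0.00746788, -0.55330927,  0.2527154 ])}
```

View pics/w0.png

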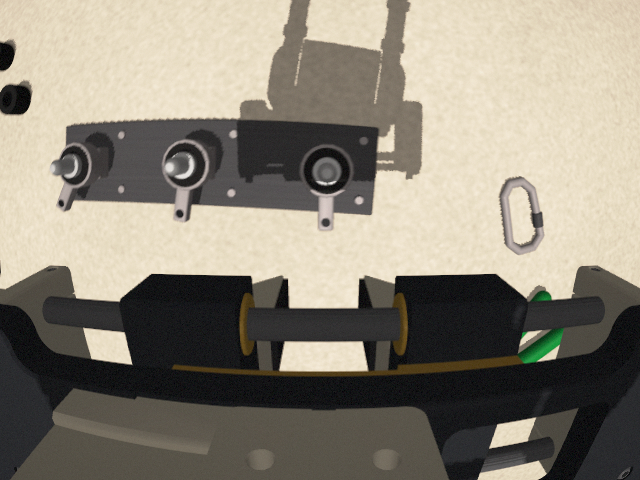

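The wrist view shows the left stub top at (326,172), middle (173,166), right (57,168). The lug eyes are at (325,223), (181,213) and (63,204).

```bash
cat >> h.py <<'E'
def wplane(c,px,z):
    v=np.array([px[0]-c["cx"],px[1]-c["cy"]]); r=np.hypot(*v); th=r/c["fx"]
    d=np.r_[np.sin(th)*v/r,np.cos(th)]; R,t=np.array(c["R"]),np.array(c["t"])
    d=R.T@d; o=-R.T@t
    return (o+d*(z-o[2])/d[2])[:2]
E
python3 - <<'E'
from h import *
import pickle; c=pickle.load(open("w0.pkl","rb"))
for k,a,b,r in(("left",(326,172),(325,223),(325,170)),("mid",(173,166),(181,213),(185.5,163.5)),("right",(57,168),(63,204),(75,164))):
    A=wplane(c,a,.094);C=wplane(c,r,.058);B=wplane(c,b,.054); e=B-(A+C)/2
    print(k,A.round(4),"body",C.round(4),"eye",B.round(4),np.degrees(np.arctan2(e[1],e[0])).round(1),np.hypot(*e).round(4))
E
```

```text
left [0.4734 0.1297] body [0.4741 0.1294] eye [0.5205 0.1427] 15.7 0.0485
mid [0.5    0.0072] body [0.5004 0.0048] eye [0.5477 0.0089] 3.5 0.0476
right [ 0.5276 -0.116 ] body [ 0.5274 -0.1207] eye [ 0.5741 -0.1339] -18.5 0.0491
```

Emit:
{"method": "jog_arm", "body": {"deltas": [0,0.01,-0.25,0,0,0,0,0.01,-0.5,0,0,0,-0.01,0.01,-0.7,0,0,0,-0.01,0.01,-0.9,0,0,0,-0.01,0.01,-1.0,0,0,0]}}

```text
time: 2.23
tool_pos: [0.5182, 0.1428, 0.1351]
tool_rot: [3.141, -0.004, -2.866]
contact_force: [-0.4, 1.1, -0.8]
opening: 0.0322
```

Emit:
{"method": "jog_arm", "body": {"deltas": [0,0,-0.17,0,0,0,0,0,-0.34,0,0,0,0,0,-0.51,0,0,0,0,0,-0.68,0,0,0,0,0,-0.84,0,0,0]}}

```text
time: 2.65
tool_pos: [0.5198, 0.1431, 0.0531]
tool_rot: [3.141, 0.0, -2.865]
contact_force: [-0.0, -0.4, 0.2]
opening: 0.032
```

Emit:
{"method": "jog_arm", "body": {"deltas": [0,0,0,0,0,0,0,0,0,0,0,0,0,0,0,0,0,0,0,0,0,0,0,0], "claw": 0.22}}

```text
time: 2.98
tool_pos: [0.5206, 0.1431, 0.055]
tool_rot: [-3.141, 0.002, -2.865]
contact_force: [0.1, -0.5, 0.7]
opening: 0.0203
```

```bash
python3 - <<'E'
import numpy as np
def arc(ax,r,a0,a1,n):
    a=np.radians(np.linspace(a0,a1,n*5+1)); p=np.array(ax)+r*np.c_[np.cos(a),np.sin(a)]
    for k in range(n):
        d=(p[5*k+1:5*k+6]-p[5*k])*10; w=np.degrees(a[5*k+1:5*k+6]-a[5*k])/90
        print([[round(x,3),round(y,3),round(z,3)] for (x,y),z in zip(d,w)])
    print(p[0],p[-1])
arc((.475,.129),.046,16,-32,3)
arc((.502,.004),.046,1,49,3)
arc((.53,-.122),.046,-20,28,3)
E
```

```text
[[np.float64(0.006), np.float64(-0.025), np.float64(-0.036)], [np.float64(0.011), np.float64(-0.05), np.float64(-0.071)], [np.float64(0.015), np.float64(-0.076), np.float64(-0.107)], [np.float64(0.017), np.float64(-0.101), np.float64(-0.142)], [np.float64(0.018), np.float64(-0.127), np.float64(-0.178)]]
[[np.float64(-0.001), np.float64(-0.026), np.float64(-0.036)], [np.float64(-0.003), np.float64(-0.051), np.float64(-0.071)], [np.float64(-0.006), np.float64(-0.077), np.float64(-0.107)], [np.float64(-0.011), np.float64(-0.102), np.float64(-0.142)], [np.float64(-0.018), np.float64(-0.127), np.float64(-0.178)]]
[[np.float64(-0.008), np.float64(-0.024), np.float64(-0.036)], [np.float64(-0.017), np.float64(-0.048), np.float64(-0.071)], [np.float64(-0.027), np.float64(-0.072), np.float64(-0.107)], [np.float64(-0.039), np.float64(-0.095), np.float64(-0.142)], [np.float64(-0.052), np.float64(-0.117), np.float64(-0.178)]]
[0.51921804 0.14167932] [0.51401021 0.10462371]
[[np.float64(-0.001), np.float64(0.026), np.float64(0.036)], [np.float64(-0.004), np.float64(0.051), np.float64(0.071)], [np.
[... 1066 characters left out ...]
t64(0.027), np.float64(0.125), np.float64(0.178)]]
[[np.float64(0.001), np.float64(0.026), np.float64(0.036)], [np.float64(0.001), np.float64(0.051), np.float64(0.071)], [np.float64(-0.001), np.float64(0.077), np.float64(0.107)], [np.float64(-0.004), np.float64(0.102), np.float64(0.142)], [np.float64(-0.009), np.float64(0.128), np.float64(0.178)]]
[[np.float64(-0.006), np.float64(0.025), np.float64(0.036)], [np.float64(-0.013), np.float64(0.05), np.float64(0.071)], [np.float64(-0.022), np.float64(0.074), np.float64(0.107)], [np.float64(-0.032), np.float64(0.097), np.float64(0.142)], [np.float64(-0.044), np.float64(0.12), np.float64(0.178)]]
[ 0.57322586 -0.13773293] [ 0.57061559 -0.10040431]
```

Emit:
{"method": "jog_arm", "body": {"deltas": [0.006,-0.025,0,0,0,-0.036,0.011,-0.05,0,0,0,-0.071,0.015,-0.076,0,0,0,-0.107,0.017,-0.101,0,0,0,-0.142,0.018,-0.127,0,0,0,-0.178]}}

```text
time: 3.4
tool_pos: [0.5222, 0.1303, 0.0549]
tool_rot: [3.141, 0.002, 3.136]
contact_force: [0.7, 0.6, -0.8]
opening: 0.0201
```

Emit:
{"method": "jog_arm", "body": {"deltas": [-0.001,-0.026,0,0,0,-0.036,-0.003,-0.051,0,0,0,-0.071,-0.006,-0.077,0,0,0,-0.107,-0.011,-0.102,0,0,0,-0.142,-0.018,-0.127,0,0,0,-0.178]}}

```text
time: 3.82
tool_pos: [0.5204, 0.1175, 0.0549]
tool_rot: [3.141, 0.002, 2.856]
contact_force: [0.7, 0.9, -0.8]
opening: 0.0202
```

Emit:
{"method": "jog_arm", "body": {"deltas": [-0.008,-0.024,0,0,0,-0.036,-0.017,-0.048,0,0,0,-0.071,-0.027,-0.072,0,0,0,-0.107,-0.039,-0.095,0,0,0,-0.142,-0.052,-0.117,0,0,0,-0.178]}}

```text
time: 4.23
tool_pos: [0.5152, 0.1058, 0.0549]
tool_rot: [3.14, 0.002, 2.576]
contact_force: [0.4, 0.5, -0.2]
opening: 0.0201
```

Emit:
{"method": "jog_arm", "body": {"deltas": [0.007,0.015,0,0,0,0,0.013,0.023,0,0,0,0,0.013,0.023,0.3,0,0,0,0.013,0.023,0.65,0,0,0,0.013,0.023,1.0,0,0,0]}}

```text
time: 4.65
tool_pos: [0.5155, 0.1084, 0.1549]
tool_rot: [-3.141, -0.001, 2.581]
contact_force: [1.0, -0.0, 0.5]
opening: 0.0201
```

```bash
python3 - <<'E'
from h import *
import pickle
for n in ("wrist","scene"):
    c=robot.camera_params(n); im=robot.read_camera(n)
    cv2.imwrite(f"pics/{n}1.png",cv2.cvtColor(im,cv2.COLOR_RGB2BGR)); pickle.dump(c,open(f"{n}1.pkl","wb"))
print(robot.observe()["tool_pos"],robot.observe()["tool_rot"])
E
```

```text
[0.51936743 0.10865805 0.15980303] [3.13458002 0.00962413 2.58111205]
```

View pics/wrist1.png

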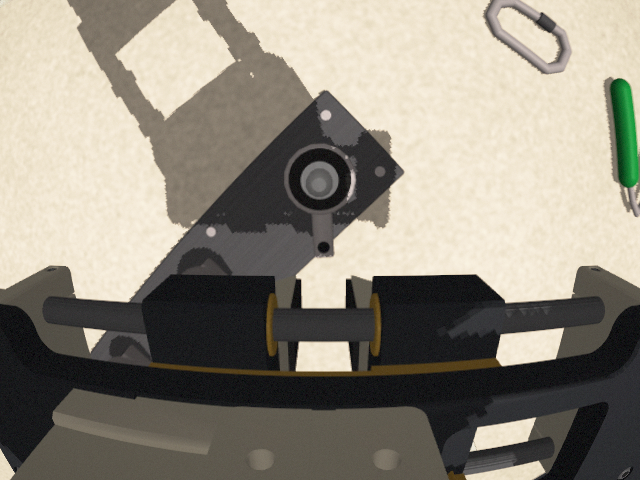

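The left lug has turned: its eye is at (323,246) and its stub top at (319,181).

```bash
python3 - <<'E'
from h import *
import pickle; c=pickle.load(open("wrist1.pkl","rb"))
A=wplane(c,(319,183),.094);C=wplane(c,(319,180),.058);B=wplane(c,(323,246),.054)
for X in(A,C): e=B-X; print(X.round(4),B.round(4),np.degrees(np.arctan2(e[1],e[0])).round(1),np.hypot(*e).round(4))
E
```

```text
[0.4732 0.1318] [0.5144 0.1086] -29.4 0.0472
[0.4742 0.1307] [0.5144 0.1086] -28.8 0.0458
```

Emit:
{"method": "jog_arm", "body": {"deltas": [0.06,-0.2,0,0,0,0.075,0.12,-0.4,0,0,0,0.15,0.18,-0.6,0,0,0,0.225,0.25,-0.8,0,0,0,0.3,0.31,-1.0,0,0,0,0.38], "claw": 0.35}}

```text
time: 5.17
tool_pos: [0.5472, 0.0074, 0.1537]
tool_rot: [3.141, 0.0, -3.1]
contact_force: [-0.3, -0.2, -0.4]
opening: 0.0322
```

Emit:
{"method": "jog_arm", "body": {"deltas": [0,-0.01,0,0,0,0,0,-0.02,0,0,0,0,0,-0.02,0,0,0,0]}}

```text
time: 5.42
tool_pos: [0.5466, 0.0065, 0.1535]
tool_rot: [3.141, -0.001, -3.11]
contact_force: [-0.9, -0.2, 0.4]
opening: 0.0324
```

Emit:
{"method": "jog_arm", "body": {"deltas": [0,0,-0.2,0,0,0,0,0,-0.4,0,0,0,0,0,-0.6,0,0,0,0,0,-0.8,0,0,0,0,0,-0.98,0,0,0]}}

```text
time: 5.83
tool_pos: [0.5463, 0.0075, 0.0547]
tool_rot: [3.141, -0.0, -3.108]
contact_force: [0.5, -0.3, 0.0]
opening: 0.032
```

Emit:
{"method": "jog_arm", "body": {"deltas": [0,0,0,0,0,0,0,0,0,0,0,0,0,0,0,0,0,0,0,0,0,0,0,0], "claw": 0.22}}

```text
time: 6.17
tool_pos: [0.5477, 0.0064, 0.0571]
tool_rot: [-3.141, 0.002, -3.108]
contact_force: [-0.0, -0.1, -0.6]
opening: 0.0205
```

Emit:
{"method": "jog_arm", "body": {"deltas": [-0.001,0.026,0,0,0,0.036,-0.004,0.051,0,0,0,0.071,-0.008,0.077,0,0,0,0.107,-0.013,0.102,0,0,0,0.142,-0.02,0.126,0,0,0,0.178]}}

```text
time: 6.58
tool_pos: [0.5455, 0.0185, 0.0571]
tool_rot: [-3.14, 0.002, -2.826]
contact_force: [-0.9, -2.0, -0.3]
opening: 0.0204
```

Emit:
{"method": "jog_arm", "body": {"deltas": [-0.008,0.024,0,0,0,0.036,-0.018,0.048,0,0,0,0.071,-0.029,0.071,0,0,0,0.107,-0.041,0.094,0,0,0,0.142,-0.054,0.116,0,0,0,0.178]}}

```text
time: 7.0
tool_pos: [0.5401, 0.03, 0.0571]
tool_rot: [-3.14, 0.001, -2.546]
contact_force: [-0.2, -1.9, 0.1]
opening: 0.0205
```

Emit:
{"method": "jog_arm", "body": {"deltas": [-0.015,0.021,0,0,0,0.036,-0.03,0.041,0,0,0,0.071,-0.047,0.061,0,0,0,0.107,-0.065,0.079,0,0,0,0.142,-0.084,0.097,0,0,0,0.178]}}

```text
time: 7.42
tool_pos: [0.5319, 0.0397, 0.0571]
tool_rot: [-3.139, 0.001, -2.267]
contact_force: [-0.2, -2.2, 0.2]
opening: 0.0199
```

Emit:
{"method": "jog_arm", "body": {"deltas": [0.01,-0.01,0,0,0,0,0.02,-0.018,0,0,0,0,0.02,-0.018,0.3,0,0,0,0.02,-0.018,0.65,0,0,0,0.02,-0.018,1.0,0,0,0]}}

```text
time: 7.83
tool_pos: [0.5328, 0.0381, 0.1569]
tool_rot: [3.14, -0.001, -2.271]
contact_force: [0.4, -0.2, -0.3]
opening: 0.0201
```

Emit:
{"method": "jog_arm", "body": {"deltas": [0,0,0,0,0,0,0,0,0,0,0,0,0,0,0,0,0,0]}}

```text
time: 8.08
tool_pos: [0.5329, 0.0382, 0.1557]
tool_rot: [-3.142, 0.0, -2.27]
contact_force: [0.2, -0.6, -0.1]
opening: 0.0203
```

```bash
python3 - <<'E'
from h import *
import pickle
for n in ("wrist","scene"):
    c=robot.camera_params(n); im=robot.read_camera(n)
    cv2.imwrite(f"pics/{n}2.png",cv2.cvtColor(im,cv2.COLOR_RGB2BGR)); pickle.dump(c,open(f"{n}2.pkl","wb"))
print(robot.observe()["tool_pos"],robot.observe()["tool_rot"])
E
```

```text
[0.53233364 0.03821195 0.15460098] [ 3.13958129e+00 -1.31652342e-03 -2.26986425e+00]
```

View pics/wrist2.png

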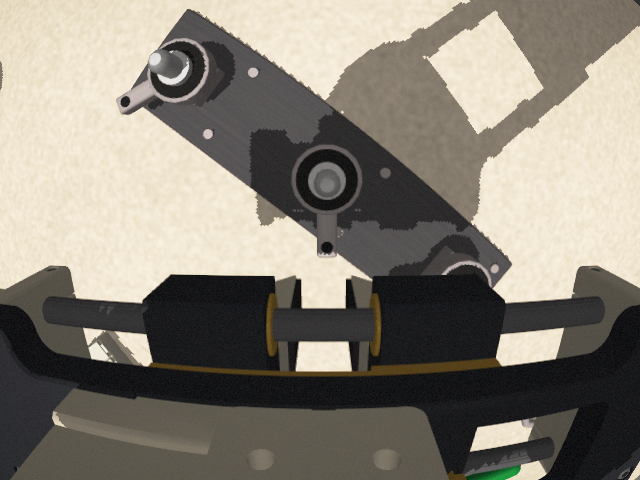

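The middle lug is turned, with its eye at (327,247) and its top at (327,183). The right one shows its top at (158,62), body at (179,70) and eye at (124,101).

```bash
python3 - <<'E'
from h import *
import pickle; c=pickle.load(open("wrist2.pkl","rb"))
for k,a,r,b in(("mid",(327,184),(327,181),(327,247)),("right",(156,61),(179,70),(124,101))):
  A=wplane(c,a,.094);C=wplane(c,r,.058);B=wplane(c,b,.054)
  for X in(A,C): e=B-X; print(k,X.round(4),B.round(4),np.degrees(np.arctan2(e[1],e[0])).round(1),np.hypot(*e).round(4))
E
```

```text
mid [0.5004 0.0036] [0.5306 0.0404] 50.6 0.0476
mid [0.5011 0.0051] [0.5306 0.0404] 50.1 0.046
right [ 0.5281 -0.1207] [ 0.5729 -0.1379] -21.0 0.0479
right [ 0.5269 -0.1208] [ 0.5729 -0.1379] -20.4 0.0491
```

Emit:
{"method": "jog_arm", "body": {"deltas": [0.04,-0.17,0,0,0,-0.075,0.08,-0.35,0,0,0,-0.15,0.12,-0.52,0,0,0,-0.23,0.16,-0.7,0,0,0,-0.31,0.2,-0.87,0,0,0,-0.38], "claw": 0.35}}

```text
time: 8.6
tool_pos: [0.5525, -0.0495, 0.1542]
tool_rot: [3.14, -0.003, -2.873]
contact_force: [0.2, -0.0, 0.2]
opening: 0.0323
```

Emit:
{"method": "jog_arm", "body": {"deltas": [0.04,-0.17,0,0,0,-0.075,0.08,-0.35,0,0,0,-0.15,0.12,-0.52,0,0,0,-0.23,0.16,-0.7,0,0,0,-0.31,0.19,-0.88,0,0,0,-0.38]}}

```text
time: 9.02
tool_pos: [0.5717, -0.1375, 0.1541]
tool_rot: [3.141, -0.003, 2.814]
contact_force: [0.2, 0.5, 0.5]
opening: 0.032
```

Emit:
{"method": "jog_arm", "body": {"deltas": [0,0,0,0,0,-0.018,0,0,0,0,0,-0.018,0,0,0,0,0,-0.018]}}

```text
time: 9.27
tool_pos: [0.5715, -0.1366, 0.1544]
tool_rot: [3.141, -0.003, 2.793]
contact_force: [-0.4, -0.3, -0.3]
opening: 0.0324
```

Emit:
{"method": "jog_arm", "body": {"deltas": [0,0,-0.2,0,0,0,0,0,-0.4,0,0,0,0,0,-0.6,0,0,0,0,0,-0.8,0,0,0,0,0,-1.0,0,0,0]}}

```text
time: 9.68
tool_pos: [0.5717, -0.1358, 0.0544]
tool_rot: [3.141, -0.001, 2.794]
contact_force: [0.7, -0.4, 0.7]
opening: 0.0322
```

Emit:
{"method": "jog_arm", "body": {"deltas": [0,0,0,0,0,0,0,0,0,0,0,0,0,0,0,0,0,0,0,0,0,0,0,0], "claw": 0.22}}

```text
time: 10.02
tool_pos: [0.5729, -0.1369, 0.0572]
tool_rot: [3.142, 0.002, 2.793]
contact_force: [-0.6, -0.4, 0.4]
opening: 0.0203
```

Emit:
{"method": "jog_arm", "body": {"deltas": [0.008,0.024,0,0,0,0.036,0.015,0.049,0,0,0,0.071,0.02,0.074,0,0,0,0.107,0.024,0.1,0,0,0,0.142,0.027,0.125,0,0,0,0.178]}}

```text
time: 10.43
tool_pos: [0.5754, -0.1244, 0.0572]
tool_rot: [-3.141, 0.002, 3.075]
contact_force: [-0.1, 0.5, -0.9]
opening: 0.0203
```

Emit:
{"method": "jog_arm", "body": {"deltas": [0.001,0.026,0,0,0,0.036,0.001,0.051,0,0,0,0.071,-0.001,0.077,0,0,0,0.107,-0.004,0.102,0,0,0,0.142,-0.009,0.128,0,0,0,0.178]}}

```text
time: 10.85
tool_pos: [0.5746, -0.1116, 0.0572]
tool_rot: [-3.14, 0.002, -2.929]
contact_force: [0.9, -0.0, -0.2]
opening: 0.0206
```

Emit:
{"method": "jog_arm", "body": {"deltas": [-0.006,0.025,0,0,0,0.036,-0.013,0.05,0,0,0,0.071,-0.022,0.074,0,0,0,0.107,-0.03,0.092,0,0,0,0.133,-0.037,0.106,0,0,0,0.156]}}

```text
time: 11.27
tool_pos: [0.5708, -0.1009, 0.0572]
tool_rot: [-3.14, 0.002, -2.684]
contact_force: [0.2, 0.0, 0.5]
opening: 0.0203
```

```bash
python3 - <<'E'
from h import *
import pickle
o=robot.observe(); print(o)
c=robot.camera_params("wrist"); im=robot.read_camera("wrist")
cv2.imwrite("pics/wrist3.png",cv2.cvtColor(im,cv2.COLOR_RGB2BGR)); pickle.dump(c,open("wrist3.pkl","wb"))
E
```

```text
{'time': 11.2667, 'qpos': array([-3.07200775e-01,  6.33523037e-01,  1.58661347e+00,  5.27718545e-05,
        9.19044306e-01, -2.33513538e+00]), 'qvel': array([ 0.02122476, -0.01537802,  0.03097614, -0.00137266, -0.01789126,
       -0.39927306]), 'joint_efforts': array([ 1.17647192e-01, -5.20700955e+01, -1.92557466e+01,  1.28628538e-02,
        5.02642163e-02,  4.54107290e-01]), 'tool_pos': array([ 0.57083751, -0.10092871,  0.05722445]), 'tool_rot': array([-3.13995386e+00,  1.77004835e-03, -2.68448489e+00]), 'contact_force': array([0.15359197, 0.03047061, 0.47637047]), 'torque': array([-0.0030462 ,  0.10204736,  0.05544883]), 'opening': 0.02025118655117534}
```

View pics/wrist3.png

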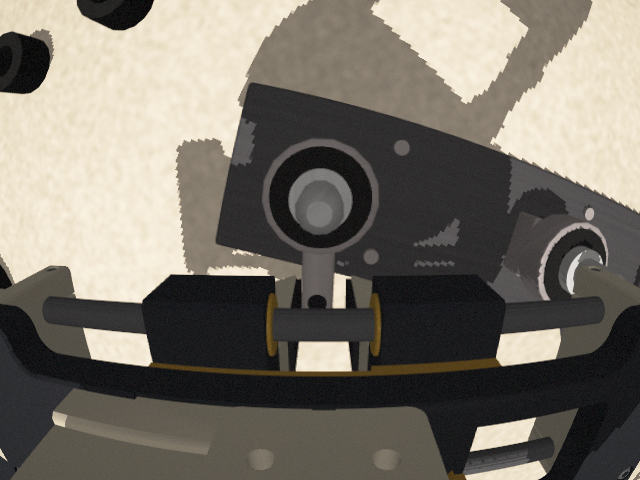

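Emit:
{"method": "jog_arm", "body": {"deltas": [0.006,-0.014,0,0,0,0,0.012,-0.027,0,0,0,0,0.012,-0.027,0.3,0,0,0,0.012,-0.027,0.65,0,0,0,0.012,-0.027,1.0,0,0,0]}}

```text
time: 11.73
tool_pos: [0.571, -0.1037, 0.1567]
tool_rot: [3.14, -0.001, -2.688]
contact_force: [0.6, -1.2, -0.2]
opening: 0.02
```

Emit:
{"method": "jog_arm", "body": {"deltas": [-0.04,0.14,0,0,0,0.03,-0.08,0.28,0,0,0,0.06,-0.12,0.42,0,0,0,0.09,-0.16,0.56,0,0,0,0.12,-0.2,0.71,0,0,0,0.13], "claw": 0.35}}

```text
time: 12.15
tool_pos: [0.5508, -0.0317, 0.1555]
tool_rot: [3.141, -0.0, -2.48]
contact_force: [0.3, -0.0, -0.6]
opening: 0.0323
```

Emit:
{"method": "jog_arm", "body": {"deltas": [-0.05,0.18,0,0,0,0.04,-0.1,0.36,0,0,0,0.08,-0.16,0.54,0,0,0,0.11,-0.21,0.72,0,0,0,0.134,-0.21,0.72,0,0,0,0.134]}}

```text
time: 12.57
tool_pos: [0.5289, 0.0426, 0.1554]
tool_rot: [3.139, -0.0, -2.267]
contact_force: [-0.0, 0.8, -0.5]
opening: 0.0322
```

Emit:
{"method": "jog_arm", "body": {"deltas": [0,0,0,0,0,0,0,0,0,0,0,0,0,0,0,0,0,0]}}

```text
time: 12.82
tool_pos: [0.5306, 0.0388, 0.1556]
tool_rot: [-3.142, -0.0, -2.273]
contact_force: [-0.4, 0.4, 0.1]
opening: 0.0319
```

```bash
python3 - <<'E'
from h import *
import pickle
c=robot.camera_params("wrist"); im=robot.read_camera("wrist")
cv2.imwrite("pics/wrist4.png",cv2.cvtColor(im,cv2.COLOR_RGB2BGR)); pickle.dump(c,open("wrist4.pkl","wb"))
for a0,a1 in ((50,40),):
    a=np.radians(np.arange(a0,a1-1,-2.5)); p=46*np.c_[np.cos(a),np.sin(a)]; print((np.diff(p,axis=0)/100).round(4).tolist())
E
```

```text
[[0.0151, -0.0132], [0.0145, -0.0139], [0.0139, -0.0145], [0.0132, -0.0151]]
```

View pics/wrist4.png

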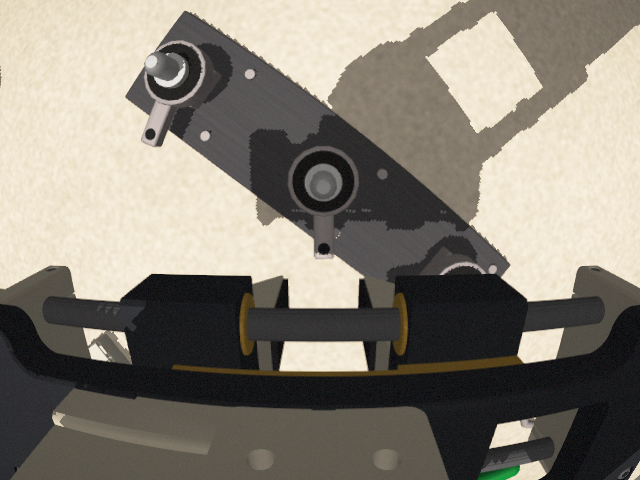

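The right lug now has its eye at (149,133) and has turned. The middle one is unchanged at (323,248). I'll re-feel the middle with a short push back.

Emit:
{"method": "jog_arm", "body": {"deltas": [0,0,-0.2,0,0,0,0,0,-0.4,0,0,0,0,0,-0.6,0,0,0,0,0,-0.8,0,0,0,0,0,-1.02,0,0,0]}}

```text
out of range
```

Emit:
{"method": "jog_arm", "body": {"deltas": [0,0,0,0,0,0,0,0,0,0,0,0,0,0,0,0,0,0,0,0,0,0,0,0], "claw": 0.2}}

```text
time: 13.2
tool_pos: [0.5304, 0.0391, 0.1557]
tool_rot: [3.141, -0.0, -2.273]
contact_force: [-0.0, -0.5, 0.5]
opening: 0.0189
```

Emit:
{"method": "jog_arm", "body": {"deltas": [0.015,-0.013,0,0,0,-0.028,0.03,-0.027,0,0,0,-0.056]}}

```text
time: 13.37
tool_pos: [0.5334, 0.0366, 0.1558]
tool_rot: [3.141, -0.0, -2.362]
contact_force: [0.1, 0.2, 0.3]
opening: 0.0185
```

Emit:
{"method": "jog_arm", "body": {"deltas": [0.014,-0.0145,0,0,0,-0.028]}}

```text
time: 13.45
tool_pos: [0.5349, 0.0351, 0.1558]
tool_rot: [3.142, 0.0, -2.406]
contact_force: [0.1, 0.2, -0.1]
opening: 0.0182
```

Emit:
{"method": "jog_arm", "body": {"deltas": [0.013,-0.015,0,0,0,-0.028]}}

```text
time: 13.53
tool_pos: [0.5361, 0.0336, 0.1557]
tool_rot: [3.142, -0.0, -2.45]
contact_force: [-0.2, 0.5, -0.3]
opening: 0.0183
```

```bash
python3 - <<'E'
from h import *
import pickle
o=robot.observe(); print(o["torque"],o["joint_efforts"],o["tool_rot"])
c=pickle.load(open("wrist4.pkl","rb"))
for k,a,r,b in(("mid",(323,184),(323,181),(323,248)),("right",(151,60),(174,75),(149,133))):
  A=wplane(c,a,.094);C=wplane(c,r,.058);B=wplane(c,b,.054)
  for X in(A,C): e=B-X; print(k,X.round(4),B.round(4),np.degrees(np.arctan2(e[1],e[0])).round(1),np.hypot(*e).round(4))
E
```

```text
[ 0.05161213  0.04405425 -0.00939252] [ 1.74988280e-01 -4.60007930e+01 -2.19057745e+01 -7.20643764e-02
  1.30260354e-02 -6.57496657e-01] [ 3.14151944e+00 -3.08600907e-06 -2.45045903e+00]
mid [0.4996 0.0028] [0.5308 0.0397] 49.8 0.0483
mid [0.5006 0.004 ] [0.5308 0.0397] 49.8 0.0467
right [ 0.5272 -0.1232] [ 0.5707 -0.1042] 23.6 0.0474
right [ 0.529  -0.1201] [ 0.5707 -0.1042] 20.9 0.0446
```

Emit:
{"method": "jog_arm", "body": {"deltas": [-0.028,0.028,0,0,0,0.056,-0.057,0.057,0,0,0,0.112,-0.057,0.057,0,0,0,0.112,-0.057,0.057,0,0,0,0.112,-0.057,0.057,0,0,0,0.112], "claw": 0.35}}

```text
time: 13.95
tool_pos: [0.5305, 0.0393, 0.1558]
tool_rot: [-3.141, 0.0, -2.275]
contact_force: [1.2, 0.5, -0.9]
opening: 0.0321
```

Emit:
{"method": "jog_arm", "body": {"deltas": [0,0,-0.2,0,0,0,0,0,-0.4,0,0,0,0,0,-0.6,0,0,0,0,0,-0.8,0,0,0,0,0,-0.99,0,0,0]}}

```text
time: 14.37
tool_pos: [0.5305, 0.0393, 0.0558]
tool_rot: [-3.141, 0.0, -2.274]
contact_force: [-0.5, 0.8, 0.0]
opening: 0.0322
```

Emit:
{"method": "jog_arm", "body": {"deltas": [0,0,-0.02,0,0,0,0,0,-0.03,0,0,0,0,0,-0.03,0,0,0,0,0,-0.03,0,0,0], "claw": 0.2}}

```text
time: 14.7
tool_pos: [0.5312, 0.0394, 0.0549]
tool_rot: [-3.14, 0.001, -2.273]
contact_force: [-0.5, -0.9, 0.9]
opening: 0.0183
```

Emit:
{"method": "jog_arm", "body": {"deltas": [0.015,-0.013,0,0,0,-0.028,0.03,-0.027,0,0,0,-0.056]}}

```text
time: 14.87
tool_pos: [0.534, 0.0368, 0.055]
tool_rot: [-3.14, 0.001, -2.362]
contact_force: [-0.5, 1.3, 1.2]
opening: 0.0184
```

Emit:
{"method": "jog_arm", "body": {"deltas": [0.014,-0.0145,0,0,0,-0.028]}}

```text
time: 14.95
tool_pos: [0.535, 0.0356, 0.0549]
tool_rot: [-3.141, 0.001, -2.407]
contact_force: [-2.6, 4.4, 0.4]
opening: 0.0185
```

Emit:
{"method": "jog_arm", "body": {"deltas": [0.013,-0.015,0,0,0,-0.028]}}

```text
time: 15.03
tool_pos: [0.5365, 0.034, 0.055]
tool_rot: [-3.141, 0.001, -2.451]
contact_force: [0.5, -0.4, 0.1]
opening: 0.0185
```

```bash
python3 - <<'E'
from h import *
o=robot.observe(); print(o["torque"],o["joint_efforts"],o["tool_rot"],o["contact_force"])
E
```

```text
[ 0.099893    0.03178357 -0.05292348] [ 2.30960911e-01 -4.83983266e+01 -1.77502906e+01  1.17625456e-02
  5.93201676e-02 -6.60508890e-01] [-3.14093821e+00  1.24362280e-03 -2.45058505e+00] [ 0.46885626 -0.39553318  0.08597789]
```

Emit:
{"method": "jog_arm", "body": {"deltas": [0,0,0,0,0,0,0,0,0,0,0,0,0,0,0,0,0,0,0,0,0,0,0,0], "claw": 0.1, "newtons": 8}}

```text
time: 15.37
tool_pos: [0.5367, 0.034, 0.0549]
tool_rot: [-3.14, 0.002, -2.447]
contact_force: [-0.8, 1.3, 7.5]
opening: 0.0142
```

Emit:
{"method": "jog_arm", "body": {"deltas": [-0.013,0.015,0,0,0,0.028]}}

```text
time: 15.45
tool_pos: [0.5358, 0.0351, 0.0549]
tool_rot: [-3.139, 0.002, -2.403]
contact_force: [-1.3, -2.1, 5.4]
opening: 0.014
```

Emit:
{"method": "jog_arm", "body": {"deltas": [-0.014,0.0145,0,0,0,0.028]}}

```text
time: 15.53
tool_pos: [0.5343, 0.0366, 0.0549]
tool_rot: [-3.139, 0.002, -2.358]
contact_force: [0.6, -3.8, 7.5]
opening: 0.0137
```

Emit:
{"method": "jog_arm", "body": {"deltas": [-0.0145,0.014,0,0,0,0.028]}}

```text
time: 15.62
tool_pos: [0.5329, 0.038, 0.0549]
tool_rot: [-3.139, 0.002, -2.313]
contact_force: [0.4, -3.0, 5.3]
opening: 0.0139
```

Emit:
{"method": "jog_arm", "body": {"deltas": [-0.015,0.013,0,0,0,0.028]}}

```text
time: 15.7
tool_pos: [0.5314, 0.0393, 0.0549]
tool_rot: [-3.139, 0.002, -2.269]
contact_force: [-0.4, 3.5, 5.4]
opening: 0.0141
```

Emit:
{"method": "jog_arm", "body": {"deltas": [-0.0155,0.0125,0,0,0,0.028]}}

```text
time: 15.78
tool_pos: [0.5296, 0.0408, 0.0549]
tool_rot: [-3.14, 0.001, -2.225]
contact_force: [-0.2, -1.6, 5.5]
opening: 0.014
```

Emit:
{"method": "jog_arm", "body": {"deltas": [-0.016,0.012,0,0,0,0.028]}}

```text
time: 15.87
tool_pos: [0.5281, 0.0419, 0.0549]
tool_rot: [-3.139, 0.001, -2.181]
contact_force: [0.1, -2.2, 5.8]
opening: 0.0138
```

```bash
python3 - <<'E'
from h import *
o=robot.observe(); print(o["torque"],o["joint_efforts"],o["contact_force"])
E
```

```text
[-0.28683474  0.0004049  -0.08956428] [  0.65201763 -44.4091022  -16.2637943    0.11674322   0.10960839
   0.54921968] [ 0.12209097 -2.23180305  5.78886915]
```

Emit:
{"method": "jog_arm", "body": {"deltas": [0,0,0,0,0,0,0,0,0,0,0,0,0,0,0,0,0,0], "claw": 0.19}}

```text
time: 16.12
tool_pos: [0.5272, 0.0419, 0.0537]
tool_rot: [3.141, -0.0, -2.185]
contact_force: [0.5, 0.4, 0.5]
opening: 0.0176
```

Emit:
{"method": "jog_arm", "body": {"deltas": [0.032,-0.024,0,0,0,-0.056]}}

```text
time: 16.2
tool_pos: [0.5295, 0.04, 0.0535]
tool_rot: [3.14, -0.001, -2.272]
contact_force: [-3.4, 1.8, 2.5]
opening: 0.0176
```

Emit:
{"method": "jog_arm", "body": {"deltas": [0.03,-0.027,0,0,0,-0.056]}}

```text
time: 16.28
tool_pos: [0.5326, 0.0372, 0.0535]
tool_rot: [3.14, -0.001, -2.365]
contact_force: [-0.6, 2.4, 0.6]
opening: 0.0173
```

Emit:
{"method": "jog_arm", "body": {"deltas": [0.027,-0.03,0,0,0,-0.056]}}

```text
time: 16.37
tool_pos: [0.5356, 0.0342, 0.0535]
tool_rot: [3.14, -0.001, -2.453]
contact_force: [-2.2, 2.2, 1.4]
opening: 0.0172
```

Emit:
{"method": "jog_arm", "body": {"deltas": [0.024,-0.032,0,0,0,-0.056]}}

```text
time: 16.45
tool_pos: [0.5382, 0.031, 0.0535]
tool_rot: [3.14, -0.001, -2.541]
contact_force: [-0.6, 1.2, 0.7]
opening: 0.0175
```

```bash
python3 - <<'E'
from h import *
o=robot.observe(); print(o["torque"],o["joint_efforts"],o["qvel"],o["contact_force"])
E
```

```text
[0.47862542 0.19439112 0.03476154] [ -1.19732849 -48.34033012 -18.08664322  -0.68154037  -0.36310086
  -1.29093993] [-6.68630376e-02  3.52692812e-02 -7.62186720e-02  4.80313933e-04
  3.68898825e-02  9.80753050e-01] [-0.62630579  1.16249889  0.66932705]
```

Emit:
{"method": "jog_arm", "body": {"deltas": [-0.024,0.032,0,0,0,0.056]}}

```text
time: 16.53
tool_pos: [0.5369, 0.0329, 0.0536]
tool_rot: [-3.141, 0.0, -2.456]
contact_force: [0.6, -5.3, 0.2]
opening: 0.0177
```

Emit:
{"method": "jog_arm", "body": {"deltas": [-0.027,0.03,0,0,0,0.056]}}

```text
time: 16.62
tool_pos: [0.5338, 0.0363, 0.0536]
tool_rot: [-3.141, 0.0, -2.358]
contact_force: [1.3, -3.4, 0.5]
opening: 0.0173
```

Emit:
{"method": "jog_arm", "body": {"deltas": [-0.03,0.027,0,0,0,0.056]}}

```text
time: 16.7
tool_pos: [0.5309, 0.039, 0.0536]
tool_rot: [-3.141, -0.0, -2.269]
contact_force: [1.7, -0.5, -0.9]
opening: 0.0172
```

```bash
python3 - <<'E'
from h import *
o=robot.observe(); print(o["torque"],o["joint_efforts"],o["qvel"],o["contact_force"])
E
```

```text
[-0.29005384 -0.07735662 -0.09065646] [  0.60451347 -47.61597276 -17.14179397   0.33527453   0.58386868
   1.34315517] [ 0.05648187 -0.04665639  0.09894519 -0.00138806 -0.05378513 -0.99308096] [ 1.7310294  -0.46958702 -0.86870401]
```

Emit:
{"method": "jog_arm", "body": {"deltas": [0,0,0,0,0,0,0,0,0,0,0,0,0,0,0.3,0,0,0,0,0,0.65,0,0,0,0,0,1.0,0,0,0], "claw": 0.35}}

```text
time: 17.12
tool_pos: [0.5298, 0.0394, 0.1542]
tool_rot: [3.139, -0.001, -2.276]
contact_force: [0.4, 0.1, 0.8]
opening: 0.0322
```

Emit:
{"method": "jog_arm", "body": {"deltas": [-0.01,0.07,0,0,0,-0.075,-0.03,0.14,0,0,0,-0.15,-0.05,0.21,0,0,0,-0.225,-0.07,0.28,0,0,0,-0.3,-0.08,0.35,0,0,0,-0.37]}}

```text
time: 17.53
tool_pos: [0.5223, 0.0747, 0.1537]
tool_rot: [3.141, -0.0, -2.863]
contact_force: [0.2, -0.3, 0.5]
opening: 0.0322
```

Emit:
{"method": "jog_arm", "body": {"deltas": [-0.01,0.07,0,0,0,-0.075,-0.03,0.14,0,0,0,-0.15,-0.05,0.21,0,0,0,-0.225,-0.07,0.28,0,0,0,-0.3,-0.09,0.34,0,0,0,-0.37]}}

```text
time: 17.95
tool_pos: [0.5134, 0.1089, 0.1536]
tool_rot: [3.142, -0.0, 2.839]
contact_force: [0.7, 0.4, 0.5]
opening: 0.0319
```

Emit:
{"method": "jog_arm", "body": {"deltas": [0,0,0,0,0,-0.07,0,0,0,0,0,-0.14,0,0,0,0,0,-0.14,0,0,0,0,0,-0.14,0,0,0,0,0,-0.14]}}

```text
time: 18.37
tool_pos: [0.5135, 0.1084, 0.1537]
tool_rot: [3.142, -0.0, 2.63]
contact_force: [-0.5, 0.0, 0.2]
opening: 0.0322
```

```bash
python3 - <<'E'
from h import *
o=robot.observe(); print(o["tool_pos"],o["tool_rot"],o["torque"],o["contact_force"],o["time"])
r=lambda a:46*np.array([np.cos(np.radians(a)),np.sin(np.radians(a))])
a=np.array([-29,-24,-19,-14,-9]); p=np.array([r(x) for x in a]); print((np.diff(p,axis=0)/100).round(3).tolist())
E
```

```text
[0.51348092 0.10840332 0.15367343] [ 3.14158568e+00 -1.51758120e-04  2.63047448e+00] [-0.01437255 -0.04314778 -0.0087068 ] [-0.47441123  0.02363738  0.15713454] 18.3667
[[0.018, 0.036], [0.015, 0.037], [0.011, 0.038], [0.008, 0.039]]
```

Emit:
{"method": "jog_arm", "body": {"deltas": [0,0,-0.2,0,0,0,0,0,-0.4,0,0,0,0,0,-0.6,0,0,0,0,0,-0.8,0,0,0,0,0,-0.99,0,0,0]}}

```text
time: 18.78
tool_pos: [0.5134, 0.1084, 0.0538]
tool_rot: [3.141, -0.0, 2.63]
contact_force: [0.3, -0.4, 0.5]
opening: 0.0321
```

Emit:
{"method": "jog_arm", "body": {"deltas": [0,0,0,0,0,0,0,0,0,0,0,0,0,0,0,0,0,0,0,0,0,0,0,0], "claw": 0.19}}

```text
time: 19.12
tool_pos: [0.5144, 0.1086, 0.0561]
tool_rot: [3.14, 0.002, 2.629]
contact_force: [0.2, 0.2, 0.4]
opening: 0.0179
```

Emit:
{"method": "jog_arm", "body": {"deltas": [0.018,0.036,0,0,0,0.056]}}

```text
time: 19.2
tool_pos: [0.5158, 0.1118, 0.056]
tool_rot: [3.141, 0.002, 2.716]
contact_force: [0.0, -0.7, 0.4]
opening: 0.0178
```

Emit:
{"method": "jog_arm", "body": {"deltas": [0.015,0.037,0,0,0,0.056]}}

```text
time: 19.28
tool_pos: [0.5175, 0.1158, 0.056]
tool_rot: [3.141, 0.002, 2.808]
contact_force: [1.5, -0.0, -0.7]
opening: 0.0174
```

Emit:
{"method": "jog_arm", "body": {"deltas": [0.011,0.038,0,0,0,0.056]}}

```text
time: 19.37
tool_pos: [0.5187, 0.1197, 0.0561]
tool_rot: [3.141, 0.002, 2.897]
contact_force: [0.6, -1.6, 0.0]
opening: 0.0175
```

Emit:
{"method": "jog_arm", "body": {"deltas": [0.008,0.039,0,0,0,0.056]}}

```text
time: 19.45
tool_pos: [0.5195, 0.1236, 0.0561]
tool_rot: [3.141, 0.002, 2.985]
contact_force: [0.5, 0.2, 0.6]
opening: 0.0175
```

```bash
python3 - <<'E'
from h import *
o=robot.observe(); print(o["torque"],o["joint_efforts"],o["contact_force"])
E
```

```text
[-0.03829362  0.08248119 -0.01881454] [ -0.23391641 -48.05722117 -17.60795474   0.08717411   0.06495177
   1.28102615] [0.53835209 0.20785587 0.58759445]
```

Emit:
{"method": "jog_arm", "body": {"deltas": [-0.008,-0.039,0,0,0,-0.056]}}

```text
time: 19.53
tool_pos: [0.5189, 0.1206, 0.0561]
tool_rot: [3.14, 0.003, 2.9]
contact_force: [0.5, 0.4, -0.0]
opening: 0.0174
```

Emit:
{"method": "jog_arm", "body": {"deltas": [-0.011,-0.038,0,0,0,-0.056]}}

```text
time: 19.62
tool_pos: [0.5176, 0.1162, 0.0561]
tool_rot: [3.14, 0.002, 2.802]
contact_force: [-0.6, 0.8, 0.4]
opening: 0.0171
```

Emit:
{"method": "jog_arm", "body": {"deltas": [-0.015,-0.037,0,0,0,-0.056]}}

```text
time: 19.7
tool_pos: [0.5161, 0.1122, 0.0561]
tool_rot: [3.14, 0.002, 2.713]
contact_force: [-0.6, 0.4, -0.2]
opening: 0.0175
```

Emit:
{"method": "jog_arm", "body": {"deltas": [-0.018,-0.036,0,0,0,-0.056]}}

```text
time: 19.78
tool_pos: [0.5142, 0.1085, 0.0561]
tool_rot: [3.14, 0.002, 2.625]
contact_force: [-1.0, 0.4, 0.3]
opening: 0.0177
```

```bash
python3 - <<'E'
from h import *
o=robot.observe(); print(o["torque"],o["joint_efforts"],o["contact_force"])
E
```

```text
[0.05413726 0.04883047 0.03731006] [  0.28845845 -46.69435143 -17.67613828  -0.07390823   0.15047381
  -1.29440367] [-1.04524184  0.42540187  0.2838678 ]
```

Emit:
{"method": "jog_arm", "body": {"deltas": [0,0,0,0,0,0,0,0,0,0,0,0,0,0,0.3,0,0,0,0,0,0.65,0,0,0,0,0,1.0,0,0,0], "claw": 0.35}}

```text
time: 20.2
tool_pos: [0.5131, 0.1087, 0.156]
tool_rot: [-3.141, -0.001, 2.632]
contact_force: [1.5, 0.4, 0.6]
opening: 0.0323
```

Emit:
{"method": "jog_arm", "body": {"deltas": [0.05,-0.18,0,0,0,0.05,0.1,-0.36,0,0,0,0.1,0.14,-0.54,0,0,0,0.15,0.19,-0.71,0,0,0,0.19]}}

```text
time: 20.53
tool_pos: [0.5328, 0.037, 0.1557]
tool_rot: [3.141, 0.002, 2.935]
contact_force: [1.0, -1.1, -0.8]
opening: 0.032
```

Emit:
{"method": "jog_arm", "body": {"deltas": [0.05,-0.18,0,0,0,0.05,0.1,-0.36,0,0,0,0.1,0.14,-0.54,0,0,0,0.15,0.19,-0.71,0,0,0,0.19]}}

```text
time: 20.87
tool_pos: [0.5518, -0.0343, 0.1553]
tool_rot: [-3.141, 0.001, -3.051]
contact_force: [0.5, 0.5, -0.5]
opening: 0.0317
```

Emit:
{"method": "jog_arm", "body": {"deltas": [0.05,-0.18,0,0,0,0.05,0.1,-0.36,0,0,0,0.1,0.14,-0.54,0,0,0,0.15,0.19,-0.71,0,0,0,0.19,0.19,-0.71,0,0,0,0.19]}}

```text
time: 21.28
tool_pos: [0.5715, -0.1073, 0.1552]
tool_rot: [-3.139, 0.001, -2.756]
contact_force: [-1.1, 0.4, 0.1]
opening: 0.032
```

Emit:
{"method": "jog_arm", "body": {"deltas": [0,0,0,0,0,0,0,0,0,0,0,0]}}

```text
time: 21.45
tool_pos: [0.5703, -0.1038, 0.1549]
tool_rot: [3.141, 0.0, -2.759]
contact_force: [-0.7, -0.0, 0.9]
opening: 0.0318
```

```bash
python3 - <<'E'
from h import *
r=lambda a:46*np.array([np.cos(np.radians(a)),np.sin(np.radians(a))])
a=np.array([22,17,12,7,2]); p=np.array([r(x) for x in a]); print((np.diff(p,axis=0)/100).round(3).tolist())
E
```

```text
[[0.013, -0.038], [0.01, -0.039], [0.007, -0.04], [0.003, -0.04]]
```

Emit:
{"method": "jog_arm", "body": {"deltas": [0,0,-0.2,0,0,0,0,0,-0.4,0,0,0,0,0,-0.6,0,0,0,0,0,-0.8,0,0,0,0,0,-1.0,0,0,0]}}

```text
time: 21.87
tool_pos: [0.5703, -0.1032, 0.0542]
tool_rot: [3.142, 0.0, -2.758]
contact_force: [-0.6, -0.6, 0.6]
opening: 0.032
```

Emit:
{"method": "jog_arm", "body": {"deltas": [0,0,0,0,0,0,0,0,0,0,0,0,0,0,0,0,0,0,0,0,0,0,0,0], "claw": 0.19}}

```text
time: 22.2
tool_pos: [0.5714, -0.1044, 0.0564]
tool_rot: [-3.14, 0.002, -2.759]
contact_force: [-0.9, 0.6, -1.2]
opening: 0.0175
```

Emit:
{"method": "jog_arm", "body": {"deltas": [0.013,-0.038,0,0,0,-0.056]}}

```text
time: 22.28
tool_pos: [0.5724, -0.1078, 0.0563]
tool_rot: [-3.141, 0.002, -2.846]
contact_force: [0.6, 0.9, -0.5]
opening: 0.0176
```

Emit:
{"method": "jog_arm", "body": {"deltas": [0.01,-0.039,0,0,0,-0.056]}}

```text
time: 22.37
tool_pos: [0.5736, -0.1121, 0.0563]
tool_rot: [-3.141, 0.002, -2.939]
contact_force: [-0.2, 1.1, 0.3]
opening: 0.0169
```

Emit:
{"method": "jog_arm", "body": {"deltas": [0.007,-0.04,0,0,0,-0.056]}}

```text
time: 22.45
tool_pos: [0.5744, -0.1163, 0.0563]
tool_rot: [-3.141, 0.002, -3.027]
contact_force: [1.2, 0.8, 0.9]
opening: 0.0174
```

Emit:
{"method": "jog_arm", "body": {"deltas": [0.003,-0.04,0,0,0,-0.056]}}

```text
time: 22.53
tool_pos: [0.5747, -0.1204, 0.0563]
tool_rot: [-3.141, 0.003, -3.115]
contact_force: [0.6, 1.5, 0.4]
opening: 0.0174
```

```bash
python3 - <<'E'
from h import *
o=robot.observe(); print(o["torque"],o["joint_efforts"],o["contact_force"])
E
```

```text
[ 0.06131319 -0.05478777  0.0217541 ] [  0.15367348 -52.86118627 -19.14194763  -0.18051528   0.08343305
  -1.29696306] [0.60033157 1.46861841 0.35053544]
```

Emit:
{"method": "jog_arm", "body": {"deltas": [-0.003,0.04,0,0,0,0.056]}}

```text
time: 22.62
tool_pos: [0.5744, -0.1175, 0.0563]
tool_rot: [-3.14, 0.003, -3.03]
contact_force: [-0.4, -1.0, 0.9]
opening: 0.0174
```

Emit:
{"method": "jog_arm", "body": {"deltas": [-0.007,0.04,0,0,0,0.056]}}

```text
time: 22.7
tool_pos: [0.5737, -0.1128, 0.0563]
tool_rot: [-3.14, 0.003, -2.932]
contact_force: [0.2, -1.9, 1.4]
opening: 0.0178
```

Emit:
{"method": "jog_arm", "body": {"deltas": [-0.01,0.039,0,0,0,0.056]}}

```text
time: 22.78
tool_pos: [0.5725, -0.1085, 0.0563]
tool_rot: [-3.14, 0.002, -2.843]
contact_force: [-0.2, -0.0, 0.4]
opening: 0.0173
```

Emit:
{"method": "jog_arm", "body": {"deltas": [-0.013,0.038,0,0,0,0.056]}}

```text
time: 22.87
tool_pos: [0.5712, -0.1046, 0.0563]
tool_rot: [-3.14, 0.002, -2.755]
contact_force: [-0.9, -0.4, 0.0]
opening: 0.0175
```

Emit:
{"method": "jog_arm", "body": {"deltas": [-0.01,0.022,0,0,0,0.033]}}

```text
time: 22.95
tool_pos: [0.5701, -0.1022, 0.0563]
tool_rot: [-3.14, 0.002, -2.703]
contact_force: [-0.8, 0.5, 0.1]
opening: 0.0175
```

```bash
python3 - <<'E'
from h import *
o=robot.observe(); print(o["torque"],o["joint_efforts"],o["contact_force"])
E
```

```text
[0.02960951 0.08822073 0.02019875] [ 2.02683744e-02 -5.19594598e+01 -1.91727573e+01  2.27976579e-04
  8.72022193e-02  3.26965414e-01] [-0.81182179  0.54474482  0.14282394]
```

Emit:
{"method": "jog_arm", "body": {"deltas": [0,0,0,0,0,0,0,0,0,0,0,0,0,0,0.3,0,0,0,0,0,0.65,0,0,0,0,0,1.0,0,0,0], "claw": 0.35}}

```text
time: 23.37
tool_pos: [0.5691, -0.1023, 0.1559]
tool_rot: [3.141, -0.001, -2.71]
contact_force: [1.7, 0.2, -0.2]
opening: 0.0321
```

Middle: 1.3–5.3 N with moments of 0.3–0.5 N m in every pass. Left and right stay near the noise (about 1 N, under 0.1 N m). So the middle one drags, and I'll go to the collar.

Emit:
{"method": "jog_arm", "body": {"deltas": [-0.03,-0.2,0,0,0,-0.04,-0.06,-0.4,0,0,0,-0.08,-0.09,-0.6,0,0,0,-0.12,-0.12,-0.8,0,0,0,-0.15], "claw": 0.67}}

```text
time: 23.7
tool_pos: [0.5575, -0.1833, 0.1558]
tool_rot: [-3.141, 0.001, -2.948]
contact_force: [0.6, -0.3, -0.6]
opening: 0.0537
```

Emit:
{"method": "jog_arm", "body": {"deltas": [-0.03,-0.2,0,0,0,-0.04,-0.06,-0.4,0,0,0,-0.08,-0.09,-0.6,0,0,0,-0.12,-0.12,-0.8,0,0,0,-0.15]}}

```text
time: 24.03
tool_pos: [0.5453, -0.2635, 0.1554]
tool_rot: [-3.141, 0.001, 3.099]
contact_force: [0.4, 0.1, 0.2]
opening: 0.0613
```

Emit:
{"method": "jog_arm", "body": {"deltas": [-0.03,-0.2,0,0,0,-0.04,-0.06,-0.4,0,0,0,-0.08,-0.09,-0.6,0,0,0,-0.12,-0.11,-0.82,0,0,0,-0.14]}}

```text
time: 24.37
tool_pos: [0.5342, -0.3453, 0.1554]
tool_rot: [-3.142, 0.001, 2.879]
contact_force: [0.5, 0.1, -0.2]
opening: 0.0615
```

Emit:
{"method": "jog_arm", "body": {"deltas": [0,0,0,0,0,0,0,0,0,0,0,0]}}

```text
time: 24.53
tool_pos: [0.5341, -0.3454, 0.155]
tool_rot: [3.142, 0.001, 2.882]
contact_force: [-0.1, 1.0, 0.3]
opening: 0.0615
```

```bash
python3 - <<'E'
from h import *
import pickle
o=robot.observe(); print(o["tool_pos"],o["tool_rot"])
c=robot.camera_params("wrist"); im=robot.read_camera("wrist")
cv2.imwrite("pics/wrist5.png",cv2.cvtColor(im,cv2.COLOR_RGB2BGR)); pickle.dump(c,open("wrist5.pkl","wb"))
E
```

```text
[ 0.53412246 -0.34541153  0.15496952] [3.14158165e+00 5.33676029e-04 2.88158830e+00]
```

View pics/wrist5.png

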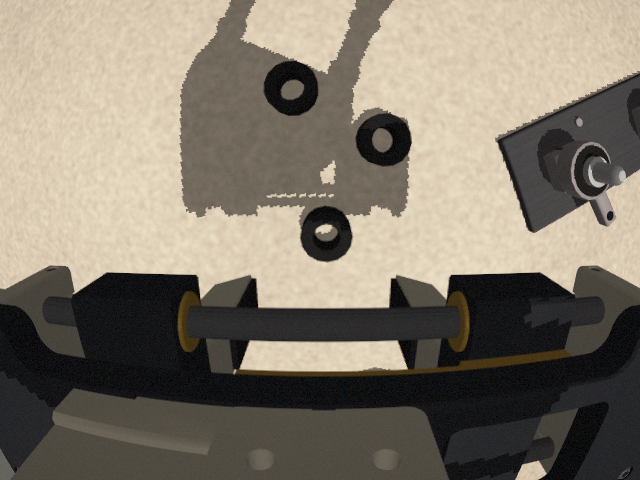

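The wrist view shows the target collar at (326,234) below the jaws. The other two, (291,88) and (383,139), are well clear.

```bash
python3 - <<'E'
from h import *
import pickle
c=pickle.load(open("wrist5.pkl","rb"));im=cv2.imread("pics/wrist5.png")
m=(im[200:268,285:370].max(2)<60).astype(np.uint8)
cs,_=cv2.findContours(m,cv2.RETR_EXTERNAL,cv2.CHAIN_APPROX_NONE); k=max(cs,key=cv2.contourArea); (x,y),r=cv2.minEnclosingCircle(k)
print(x+285,y+200,r,wplane(c,(x+285,y+200),.026),wplane(c,(326,232),.03))
E
```

```text
325.8107223510742 233.22209930419922 27.36692237854004 [ 0.53129145 -0.34261441] [ 0.52950115 -0.34202928]
```

Emit:
{"method": "jog_arm", "body": {"deltas": [-0.01,0.01,-0.18,0,0,0,-0.02,0.02,-0.36,0,0,0,-0.02,0.02,-0.54,0,0,0,-0.02,0.02,-0.72,0,0,0,-0.02,0.02,-0.9,0,0,0]}}

```text
time: 25.0
tool_pos: [0.5329, -0.341, 0.0644]
tool_rot: [3.141, 0.0, 2.886]
contact_force: [-0.1, -0.2, 0.3]
opening: 0.0613
```

Emit:
{"method": "jog_arm", "body": {"deltas": [0,0,-0.13,0,0,0,0,0,-0.26,0,0,0,0,0,-0.39,0,0,0,0,0,-0.48,0,0,0,0,0,-0.48,0,0,0]}}

```text
time: 25.42
tool_pos: [0.5317, -0.3409, 0.0148]
tool_rot: [3.14, -0.003, 2.885]
contact_force: [-0.2, 0.9, -0.8]
opening: 0.0616
```

Emit:
{"method": "jog_arm", "body": {"deltas": [0,0,0,0,0,0,0,0,0,0,0,0,0,0,0,0,0,0,0,0,0,0,0,0,0,0,0,0,0,0], "claw": 0.3, "newtons": 12}}

```text
time: 25.83
tool_pos: [0.5329, -0.3426, 0.0176]
tool_rot: [-3.141, 0.001, 2.885]
contact_force: [0.0, 0.5, 3.1]
opening: 0.0399
```

Emit:
{"method": "jog_arm", "body": {"deltas": [0,0,0,0,0,0,0,0,0,0,0,0,0,0,0,0,0,0]}}

```text
time: 26.08
tool_pos: [0.5329, -0.3426, 0.0176]
tool_rot: [-3.141, 0.001, 2.885]
contact_force: [0.4, 0.4, 5.9]
opening: 0.04
```

Emit:
{"method": "jog_arm", "body": {"deltas": [0,0,0.1,0,0,0,0,0,0.3,0,0,0,0,0,0.5,0,0,0,0,0,0.7,0,0,0,0,0,0.9,0,0,0]}}

```text
time: 26.5
tool_pos: [0.5321, -0.3421, 0.1078]
tool_rot: [3.141, -0.001, 2.885]
contact_force: [1.0, 0.3, 0.1]
opening: 0.0398
```

Emit:
{"method": "jog_arm", "body": {"deltas": [0,0,0.18,0,0,0,0,0,0.36,0,0,0,0,0,0.5,0,0,0,0,0,0.55,0,0,0,0,0,0.55,0,0,0]}}

```text
time: 26.92
tool_pos: [0.5328, -0.3426, 0.1633]
tool_rot: [-3.141, 0.002, 2.885]
contact_force: [0.2, 0.1, -0.9]
opening: 0.04
```

Emit:
{"method": "jog_arm", "body": {"deltas": [-0.02,0.17,0,0,0,0,-0.03,0.35,0,0,0,0,-0.05,0.52,0,0,0,0,-0.06,0.7,0,0,0,0,-0.08,0.87,0,0,0,0]}}

```text
time: 27.33
tool_pos: [0.5237, -0.254, 0.1603]
tool_rot: [3.141, -0.002, 2.885]
contact_force: [1.1, -0.5, -0.8]
opening: 0.0403
```

Emit:
{"method": "jog_arm", "body": {"deltas": [-0.02,0.17,0,0,0,0,-0.03,0.35,0,0,0,0,-0.05,0.52,0,0,0,0,-0.06,0.7,0,0,0,0,-0.08,0.87,0,0,0,0]}}

```text
time: 27.75
tool_pos: [0.5158, -0.1669, 0.1608]
tool_rot: [3.141, -0.002, 2.885]
contact_force: [0.2, -0.7, -0.7]
opening: 0.0398
```

Emit:
{"method": "jog_arm", "body": {"deltas": [-0.02,0.17,0,0,0,0,-0.03,0.35,0,0,0,0,-0.05,0.52,0,0,0,0,-0.06,0.7,0,0,0,0,-0.08,0.87,0,0,0,0]}}

```text
time: 28.17
tool_pos: [0.5078, -0.08, 0.161]
tool_rot: [3.141, -0.001, 2.885]
contact_force: [-1.4, 0.1, -0.8]
opening: 0.0401
```

Emit:
{"method": "jog_arm", "body": {"deltas": [-0.02,0.17,0,0,0,0,-0.03,0.35,0,0,0,0,-0.05,0.52,0,0,0,0,-0.06,0.7,0,0,0,0,-0.074,0.86,0,0,0,0]}}

```text
time: 28.58
tool_pos: [0.5003, 0.006, 0.161]
tool_rot: [-3.142, -0.002, 2.885]
contact_force: [0.3, 0.3, -0.4]
opening: 0.04
```

Emit:
{"method": "jog_arm", "body": {"deltas": [0,0,0,0,0,0,0,0,0,0,0,0,0,0,0,0,0,0]}}

```text
time: 28.83
tool_pos: [0.5009, 0.0044, 0.1614]
tool_rot: [-3.141, -0.0, 2.885]
contact_force: [-0.3, -0.3, 0.1]
opening: 0.0401
```

```bash
python3 - <<'E'
from h import *
import pickle
o=robot.observe(); print(o["tool_pos"],o["tool_rot"],o["opening"],o["time"])
z=lambda im,x,y,w,h,k:cv2.resize(im[y:y+h,x:x+w],None,fx=k,fy=k,interpolation=cv2.INTER_CUBIC)
P={}
for n in("wrist","scene","side"):
    P[n]=robot.camera_params(n); cv2.imwrite(f"pics/{n}6.png",cv2.cvtColor(robot.read_camera(n),cv2.COLOR_RGB2BGR))
pickle.dump(P,open("p6.pkl","wb"))
w,s,d=[cv2.imread(f"pics/{n}6.png") for n in("wrist","scene","side")]
out=np.zeros((600,800,3),np.uint8)
out[:360,:480]=z(w,200,130,240,180,2); out[:300,490:790]=z(s,240,145,100,100,3); out[300:600,490:790]=z(d,245,150,100,100,3)
cv2.imwrite("pics/comp6.png",cv2.convertScaleAbs(out,alpha=1.5))
E
```

```text
[0.50090073 0.00437606 0.16137367] [-3.14128275e+00 -4.96711069e-04  2.88492402e+00] 0.04005215994656725 28.8333
```

View pics/comp6.png

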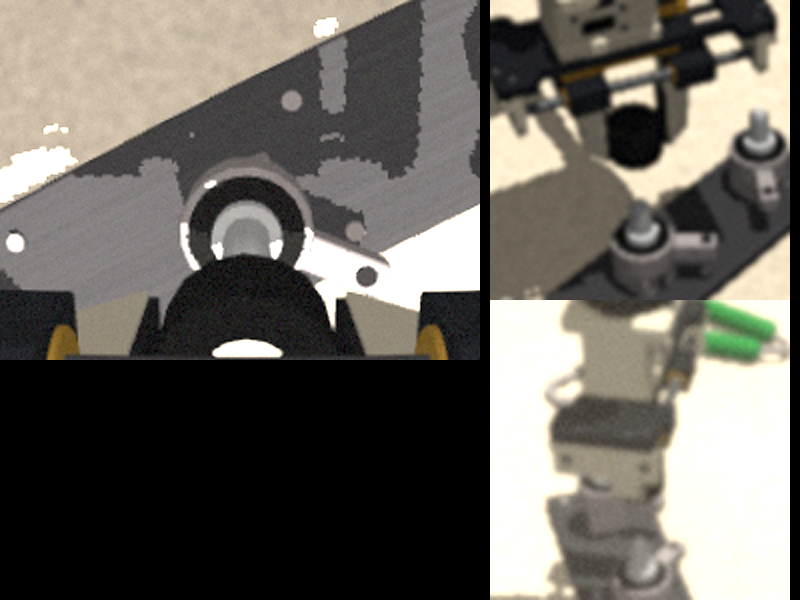

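```bash
python3 - <<'E'
from h import *
import pickle
c=pickle.load(open("p6.pkl","rb"))["wrist"]
def wproj(X):
    p=np.array(c["R"])@X+c["t"]; r=np.hypot(p[0],p[1]); th=np.arctan2(r,p[2]); return np.array([c["cx"]+c["fx"]*th*p[0]/r, c["cy"]+c["fx"]*th*p[1]/r])
def circ(C,R,z):
    a=np.linspace(0,2*np.pi,200); q=np.array([wproj(np.r_[C[0]+R*np.cos(t),C[1]+R*np.sin(t),z]) for t in a])
    return ((q.min(0)-[200,130])*2).round(1),((q.max(0)-[200,130])*2).round(1)
tcp=np.array([.5009,.0044]); tx=np.array([np.cos(2.885),np.sin(2.885)])
for d in(-2e-3,0,2e-3):
    print(d,"collar bot",*circ(tcp+d*tx,.02,.1438),"top",*circ(tcp+d*tx,.02,.1738),"bore top",*circ(tcp+d*tx,.01,.1738))
for A in((.5009,.0044),(.5025,.0044)): print(A,"body",*circ(A,.024,.058),"hub",*circ(A,.012,.066),"stub",*circ(A,.004,.094))
E
```

```text
-0.002 collar bot [163.6 255.5] [330.4 408.6] top [148.5 301. ] [346.  475.2] bore top [197.7 348.5] [296.8 435.6]
0 collar bot [163.3 247.2] [330.7 401.6] top [148.  291.2] [346.5 467.5] bore top [197.5 339.2] [297.  427.4]
0.002 collar bot [163.  238.9] [331.  394.6] top [147.5 281.4] [347.  459.7] bore top [197.2 329.8] [297.3 419. ]
(0.5009, 0.0044) body [177.9 165.2] [315.4 297.9] hub [211.2 204.8] [282.2 273.1] stub [233.5 251.8] [260.  277.1]
(0.5025, 0.0044) body [179.2 169.7] [316.4 302. ] hub [212.4 209.3] [283.3 277.4] stub [234.9 256.7] [261.3 281.9]
```

```bash
python3 - <<'E'
import cv2
im=cv2.cvtColor(cv2.imread("pics/wrist6.png"),cv2.COLOR_BGR2GRAY)
print("col323 from y=200",im[200:275,322:325].mean(1).astype(int).tolist())
print("row 240 x285..365",im[239:242,285:365].mean(0).astype(int).tolist())
E
```

```text
col323 from y=200 [41, 44, 45, 46, 45, 47, 45, 45, 55, 65, 68, 67, 70, 77, 95, 96, 96, 80, 49, 18, 18, 21, 19, 19, 15, 21, 17, 16, 21, 27, 65, 87, 98, 117, 120, 119, 119, 119, 109, 94, 87, 88, 87, 88, 88, 88, 87, 91, 90, 93, 96, 99, 99, 99, 101, 105, 84, 43, 19, 14, 13, 15, 13, 14, 17, 17, 19, 13, 14, 17, 19, 20, 15, 19, 11]
row 240 x285..365 [85, 86, 84, 88, 79, 96, 104, 109, 103, 73, 30, 18, 22, 24, 20, 15, 24, 24, 21, 19, 20, 25, 54, 95, 114, 117, 119, 120, 118, 117, 116, 108, 98, 92, 92, 91, 90, 90, 88, 91, 92, 93, 96, 97, 100, 108, 117, 119, 119, 119, 120, 118, 111, 91, 52, 23, 16, 18, 23, 19, 23, 14, 24, 22, 24, 20, 44, 73, 91, 91, 84, 57, 44, 45, 44, 44, 43, 43, 40, 44]
```

Emit:
{"method": "jog_arm", "body": {"deltas": [-0.015,0.003,0,0,0,0,-0.015,0.003,-0.12,0,0,0,-0.015,0.003,-0.24,0,0,0,-0.015,0.003,-0.36,0,0,0,-0.015,0.003,-0.44,0,0,0]}}

```text
time: 29.4
tool_pos: [0.4991, 0.0047, 0.1168]
tool_rot: [-3.142, -0.001, 2.884]
contact_force: [0.7, -0.2, -0.2]
opening: 0.0402
```

Emit:
{"method": "jog_arm", "body": {"deltas": [0,0,-0.02,0,0,0,0,0,-0.04,0,0,0,0,0,-0.06,0,0,0,0,0,-0.08,0,0,0,0,0,-0.1,0,0,0]}}

```text
time: 29.82
tool_pos: [0.4999, 0.0049, 0.1081]
tool_rot: [3.141, 0.001, 2.885]
contact_force: [0.4, 0.1, -0.8]
opening: 0.0394
```

Emit:
{"method": "jog_arm", "body": {"deltas": [0,0,-0.01,0,0,0,0,0,-0.02,0,0,0,0,0,-0.03,0,0,0]}}

```text
time: 30.07
tool_pos: [0.4997, 0.005, 0.1048]
tool_rot: [3.141, 0.0, 2.885]
contact_force: [-0.1, -0.4, -1.4]
opening: 0.0398
```

Emit:
{"method": "jog_arm", "body": {"deltas": [0,0,-0.02,0,0,0,0,0,-0.04,0,0,0,0,0,-0.06,0,0,0,0,0,-0.08,0,0,0,0,0,-0.1,0,0,0]}}

```text
time: 30.48
tool_pos: [0.4995, 0.005, 0.0945]
tool_rot: [3.142, -0.0, 2.885]
contact_force: [-0.3, -0.0, -1.6]
opening: 0.0402
```

Emit:
{"method": "jog_arm", "body": {"deltas": [0,0,-0.015,0,0,0,0,0,-0.03,0,0,0,0,0,-0.045,0,0,0,0,0,-0.06,0,0,0,0,0,-0.075,0,0,0]}}

```text
time: 30.9
tool_pos: [0.4996, 0.005, 0.0871]
tool_rot: [3.142, 0.0, 2.885]
contact_force: [-0.1, 0.4, -0.8]
opening: 0.0401
```

Emit:
{"method": "jog_arm", "body": {"deltas": [0,0,0,0,0,0,0,0,0,0,0,0]}}

```text
time: 31.07
tool_pos: [0.4995, 0.005, 0.0872]
tool_rot: [3.141, -0.0, 2.885]
contact_force: [-0.1, -0.1, -1.1]
opening: 0.04
```

Emit:
{"method": "jog_arm", "body": {"deltas": [0,0,-0.005,0,0,0,0,0,-0.01,0,0,0,0,0,-0.015,0,0,0,0,0,-0.02,0,0,0,0,0,-0.02,0,0,0]}}

```text
time: 31.48
tool_pos: [0.4995, 0.005, 0.0852]
tool_rot: [3.141, -0.0, 2.885]
contact_force: [-0.7, 0.4, 0.5]
opening: 0.0398
```

Emit:
{"method": "jog_arm", "body": {"deltas": [0,0,-0.005,0,0,0,0,0,-0.01,0,0,0,0,0,-0.01,0,0,0]}}

```text
time: 31.73
tool_pos: [0.4995, 0.005, 0.0842]
tool_rot: [3.142, -0.0, 2.885]
contact_force: [0.6, 0.0, -1.3]
opening: 0.0396
```

Emit:
{"method": "jog_arm", "body": {"deltas": [0,0,-0.003,0,0,0,0,0,-0.005,0,0,0,0,0,-0.005,0,0,0]}}

```text
time: 31.98
tool_pos: [0.4996, 0.005, 0.0837]
tool_rot: [3.142, 0.0, 2.885]
contact_force: [0.1, 0.3, -0.2]
opening: 0.0399
```

Emit:
{"method": "jog_arm", "body": {"deltas": [0,0,-0.003,0,0,0,0,0,-0.005,0,0,0,0,0,-0.005,0,0,0]}}

```text
time: 32.23
tool_pos: [0.4996, 0.005, 0.0836]
tool_rot: [3.141, 0.0, 2.885]
contact_force: [-1.5, 0.5, 4.7]
opening: 0.04
```

Emit:
{"method": "jog_arm", "body": {"deltas": [0,0,-0.003,0,0,0,0,0,-0.005,0,0,0,0,0,-0.005,0,0,0]}}

```text
time: 32.48
tool_pos: [0.4997, 0.005, 0.0835]
tool_rot: [3.141, 0.001, 2.885]
contact_force: [-3.3, 0.5, 9.2]
opening: 0.0399
```

Contact at z = 0.0836, just where the hub should stop it. I'll relieve the load, open and lift away.

Emit:
{"method": "jog_arm", "body": {"deltas": [0,0,0.008,0,0,0,0,0,0.008,0,0,0]}}

```text
time: 32.65
tool_pos: [0.4997, 0.005, 0.0837]
tool_rot: [3.141, 0.001, 2.885]
contact_force: [-1.2, 1.3, 2.9]
opening: 0.0397
```

Emit:
{"method": "jog_arm", "body": {"deltas": [0,0,0,0,0,0,0,0,0,0,0,0,0,0,0,0,0,0,0,0,0,0,0,0,0,0,0,0,0,0], "claw": 0.67}}

```text
time: 33.07
tool_pos: [0.4995, 0.005, 0.0834]
tool_rot: [3.142, -0.0, 2.885]
contact_force: [0.6, 0.2, -0.5]
opening: 0.0615
```

Emit:
{"method": "jog_arm", "body": {"deltas": [0,0,0.1,0,0,0,0,0,0.3,0,0,0,0,0,0.5,0,0,0,0,0,0.7,0,0,0,0,0,0.9,0,0,0]}}

```text
time: 33.48
tool_pos: [0.4995, 0.005, 0.1752]
tool_rot: [3.141, 0.0, 2.885]
contact_force: [0.8, -0.8, 0.5]
opening: 0.0617
```

Emit:
{"method": "jog_arm", "body": {"deltas": [0.05,0,0.2,0,0,0,0.1,0,0.4,0,0,0,0.15,0,0.6,0,0,0,0.2,0,0.8,0,0,0,0.25,0,0.9,0,0,0]}}

```text
time: 33.9
tool_pos: [0.5254, 0.005, 0.267]
tool_rot: [3.141, 0.004, 2.885]
contact_force: [-0.8, -0.6, -0.2]
opening: 0.0613
```

Emit:
{"method": "jog_arm", "body": {"deltas": [0,0,0,0,0,0,0,0,0,0,0,0,0,0,0,0,0,0]}}

```text
time: 34.15
tool_pos: [0.5238, 0.0051, 0.2628]
tool_rot: [-3.141, -0.002, 2.885]
contact_force: [0.5, -0.9, 0.1]
opening: 0.0615
```

```bash
python3 - <<'E'
from h import *
import pickle
P={}
for n in("wrist","scene","side"):
    P[n]=robot.camera_params(n); cv2.imwrite(f"pics/{n}7.png",cv2.cvtColor(robot.read_camera(n),cv2.COLOR_RGB2BGR))
pickle.dump(P,open("p7.pkl","wb")); print(robot.observe()["time"])
z=lambda im,x,y,w,h,k:cv2.resize(im[y:y+h,x:x+w],None,fx=k,fy=k,interpolation=cv2.INTER_CUBIC)
w,s,d=[cv2.imread(f"pics/{n}7.png") for n in("wrist","scene","side")]
out=np.zeros((600,800,3),np.uint8)
out[:330,:480]=cv2.resize(w[:330],(480,330)) if 0 else z(w,80,70,480,330,1); out[:300,490:790]=z(s,220,165,150,150,2); out[300:600,490:790]=z(d,245,180,100,100,3); out[340:600,:390]=z(s,80,200,300,200,1.3)
cv2.imwrite("pics/comp7.png",cv2.convertScaleAbs(out,alpha=1.5))
E
```

```text
34.3
```

View pics/comp7.png

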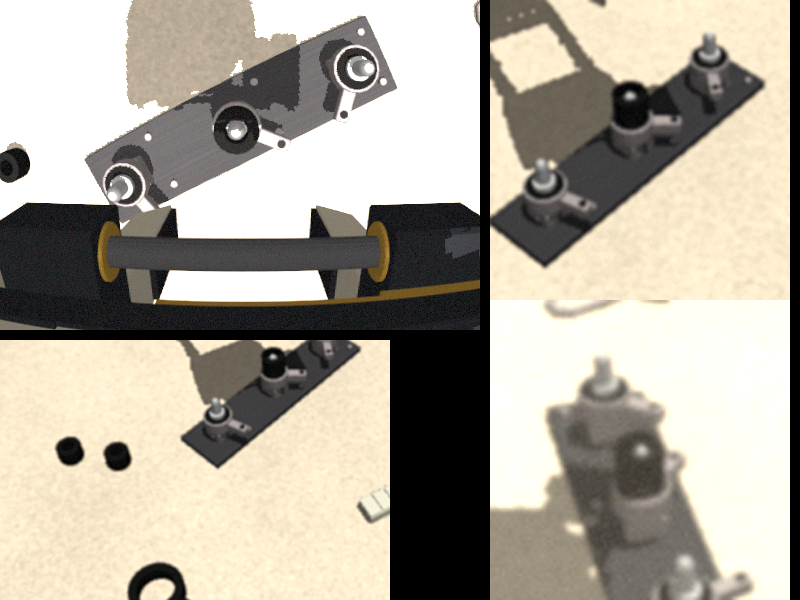

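The collar sits level on the middle hub, with the stub tip level with its bore. Last, a check of the lug angles.

```bash
python3 - <<'E'
from h import *
import pickle; P=pickle.load(open("p7.pkl","rb"))
L,M,R=np.array([.4745,.130]),np.array([.5012,.0043]),np.array([.529,-.1215])
an=lambda B,A:(np.degrees(np.arctan2(*(B-A)[::-1])).round(1),np.hypot(*(B-A)).round(3))
f=lambda x,y:((x-490)/2+220,y/2+165)
w,s=P["wrist"],P["scene"]
print("left",an(wplane(w,(424,183),.054),L),an(plane(s,f(718,89),.054)[:2],L),"start 16")
print("mid",an(wplane(w,(361,214),.054),M),an(plane(s,f(670,121),.054)[:2],M),"start ~1")
print("right",an(plane(s,f(585,204),.054)[:2],R),"start -20.5")
E
```

```text
left (np.float64(-27.0), np.float64(0.044)) (np.float64(-24.4), np.float64(0.051)) start 16
mid (np.float64(53.7), np.float64(0.047)) (np.float64(48.0), np.float64(0.043)) start ~1
right (np.float64(22.7), np.float64(0.05)) start -20.5
```

```bash
python3 -c "
from cell import robot
print(robot.hand_in())"
```

```text
the job is handed in; nothing more can be done
None
```

The collar is on the middle swivel, which I judged to be the one that drags. It rests on the hub, released, and the job is handed in at about 34 s.

- **Swivels turned:** going by the images, left went about -43°, middle about +48° and right about +43°. I re-felt each one with a short push back and forth. The two views of the middle lug disagree, giving 48° and 54° for its final angle from a start near 1°.
- **Which one drags:** the middle mostly resisted with about 1.3–5 N, and with wrist moments of 0.3–0.5 N m. Left and right stayed near the sensor noise, about 1 N (2 N at most) and 0.1 N m or less. The middle readings were uneven, with a few near zero or reversed. They never reached the stated 8 N, so the choice rests on that contrast.
- **Collar:** I took the farthest of the three look-alikes, 0.636 m from the base. It met the hub at the expected height with a peak of about 9 N. I eased that off before letting go.
- **Last checks:** the final pictures show the collar level on the middle hub with the stub tip in its bore, and the gripper clear above. The two other small rings were where they had been. The big collar and organiser showed only in part, and I did not measure the bystanders again.
- **Slip along the way:** one move was refused as out of range, so the next few small moves ran above the rack and touched nothing.

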